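# Tip the stoppers out of the tray into the tub

### The arm

A 7-joint arm with a two-finger parallel gripper is mounted at the origin on a cart in front of the work surface, level with it; the furniture and walls round the work are solid. World frame = base frame: x ahead of the robot, y to its left, z up, the work surface at z = 0. Lengths are in m, angles in rad, forces in N, time in s.
With the tool pointing down it reaches from about 0.375 to 0.925 m from the base axis. Payload 3.1 kg.
Tool frame: the origin (TCP) lies at the very end of the fingers, on their centre line; the grasp point (between the pads) lies 19 mm behind it (grasp_offset is the distance from the TCP to the grasp point, in m); z points along the fingers, y is the direction in which the jaws open and shut (so a half turn about z gives the same grasp; the last joint's range is limited). The gripper opens to 85 mm and grips with 20 to 120 N. Pads are 22 mm wide; open, the fingers measure 114 mm over their backs; the gripper's body (76 mm by 85 mm) begins 54 mm behind the grasp point. The pads swing forward as they close: fully open they stand 13 mm farther back than shut.
Start: joints at [1.152, 0.383, 0.044, 1.598, -0.018, 1.161, -0.05], TCP at [0.205, -0.617, 0.231] pointing down, gripper open.
Joint ranges: [-2.61, 2.61], [-0.41, 2.15], [-1.48, 1.57], [0, 2.5], [-1.57, 4.71], [0.05, 1.97], [-2.85, 2.85]. Speed limits (rad/s): [2.79, 2.79, 3.14, 3.14, 3.14, 3.14, 3.14].

### API

Orientations are given as a rotation vector (axis times angle).
In Python, from station import observe, get_image, camera_info, close_job, grasp_offset gives the robot as it stands.
- The arm moves only by the tool move_arm, never from a script. Its argument "plan" is a list of rows, each an object with "dp": the shift along the tool's x, y, z in m, a list of three; "rot": the turn, a rotation vector about the tool's x, y, z in degrees, a list of three. A call has 1 to 20 rows; each row shifts and turns the commanded pose from where the row before left it, along the tool's axes as they then stand; what a row does not reach is not made up. A row lasts 1/10 s, in which the tool goes at most 50 mm and 8.59 degrees, less where a joint would pass 70% of its speed; a pose out of reach is approached as far as the arm can. A call is refused whole if a number of a shift passes 0.05 or a number of a turn 8.59, either way. A call with a gripper value outside its range is refused whole. "gripper" is the finger opening in m, from 0 to 0.0854, set as the call begins (left out, the last holds). The fingers move at their own pace and stop on an object; "force" is the grip in N (left out, the last holds). Time passes only in rows, so rows that do not move let the fingers close. It gives the time, the measured TCP pose, the force and the opening at its end, in the units of the state.
- observe(): the state, without advancing time (a new reading comes with each control period).
- get_image(name): name is "side" or "top" or "wrist"; returns (picture, depth): 384x512x3 uint8, blue, green, red; 384x512 float32, m along the optical axis (not along the pixel's ray), 0 where there is no reading.
- camera_info(name): a dict with "fx", "fy", "cx", "cy" (pixels), "extrinsics" (4x4, takes a point from camera to world coordinates); the wrist camera has in their place "hand_eye" (4x4, takes a point from camera to tool coordinates, whose origin is the TCP and whose axes are the flange's). Camera axes: x right, y down, z forward; pixel columns grow to the right and rows downward; lengths in m; the calibration is good to about 2 mm. A picture is of the moment at which its call begins: read the wrist's pose just before it. camera_info takes no time and is no camera call.
- close_job(): hands the job in, once; it reports no verdict.
The state is a dict: "time": time; "joint_pos": joint angles; "joint_vel": joint speeds; "joint_torque": joint torques, N m; "ee_pos": TCP position; "ee_rot": TCP orientation; "contact_force": force on the tool from outside, world axes, zero at the start; "wrist_torque": the same for the moment, N m; "finger_gap": finger opening in m.
Only numpy, scipy, OpenCV 4.12 (cv2) and the standard library are available. Lean on these libraries where they do the work, as an engineer would, in place of code of your own. Each camera call takes 0.05 s, during which the arm holds its last target.

### The job

Move the empty white tub under the open mouth of the steel tipping tray, centred on it and square to it, with the tub's back wall behind the mouth's edge. Then raise the tray by its bail handle until all four rubber stoppers have slid out through the open edge into the tub, lower the tray gently back down to level rather than letting it drop, and let go. Do not touch the stoppers with the gripper, and leave the beaker, flask and tin where they are.

Things in the scene. Friction and masses are not known exactly. Their poses are not given: they have to be found in the camera images.
- stand: Fixed aluminium stand, 125 mm wide (y), carrying the tray. Origin on the worktop; its -x points the way the tray empties. In its frame: tray pivot axis along y at x = -45, z = 112 mm; mouth edge at x = -70, outside of the tray's back lip at x = 15, bail bar at x = 60, z = 124 mm (tray level). Below 90 mm height it reaches forward only to x = -15 mm, so the tub passes under its arms.
- tub_place (a point): Point on the worktop below the mouth, at x = -90, y = 0 mm in the stand's frame, axes as the stand's: the best place for the tub's origin, with the tub's axes parallel to the stand's. It may be off by about 20 mm each way and 0.25 rad.
- tip_tray (a joint): Tray angle: 0 level, grows as the bail is raised and the mouth dips, stop at 1.1 rad. No spring, light damping: the tray (0.3 kg) falls back if let go, hard if from over 0.1 rad. All stoppers are out by about 1.05 rad. Steel, 80 mm wide, 85 mm long, floor 3 mm thick, 28 mm lips on both sides and the back, open towards the stand's -x.
- bail (a point): Middle of the bail handle's round cross bar, 10 mm thick, parallel to the stand's y, 45 mm behind the tray's back lip; 72 mm are clear between its two arms. Moves with the tray on a radius of 106 mm round the pivot; axes are the tray's. Can be pinched from above by fingers closing along the stand's x; the bar then turns in the pads.
- mouth (a point): Middle of the tray's open edge, on the floor's upper face; moves with the tray. When the tray is fully tipped it lies about 59 mm forward of the stand's origin, at a height of about 91 mm.
- tub: Loose open white plastic tub, 100 (x) by 130 (y) by 50 mm high, walls and floor 4 mm, 0.18 to 0.35 kg. Origin at the centre of its underside. In the middle of its front wall (-x side) is a finger lug 50 mm wide, with the wall 10 mm thick (x = -56 to -46 mm), top at z = 49 mm; pinch it along the tub's x, or push the walls. Starts with its x within 0.6 rad of the stand's.
- big_stopper_1: rubber bung, a tapered plug standing upright in the tray at the start, 30 mm across and 26 mm high, dark red, 20 g. Origin at the centre of the face it stands on at the start; z along its axis. Four bungs lie in the tray, two of each size, in any order. Hard rubber: slides or tumbles off the steel only when the tray is tipped steeply.
- big_stopper_2: rubber bung, a tapered plug standing upright in the tray at the start, 30 mm across and 26 mm high, dark red, 20 g. Origin at the centre of the face it stands on at the start; z along its axis. Four bungs lie in the tray, two of each size, in any order. Hard rubber: slides or tumbles off the steel only when the tray is tipped steeply.
- small_stopper_1: rubber bung, a tapered plug standing upright in the tray at the start, 24 mm across and 24 mm high, black, 20 g. Origin at the centre of the face it stands on at the start; z along its axis. Four bungs lie in the tray, two of each size, in any order. Hard rubber: slides or tumbles off the steel only when the tray is tipped steeply.
- small_stopper_2: rubber bung, a tapered plug standing upright in the tray at the start, 24 mm across and 24 mm high, black, 20 g. Origin at the centre of the face it stands on at the start; z along its axis. Four bungs lie in the tray, two of each size, in any order. Hard rubber: slides or tumbles off the steel only when the tray is tipped steeply.
- left_beaker: Bystander: small glass beaker, 54 x 60 x 63 mm, behind the balance (a flat white instrument fixed at the right; farther right the tall fixed corner post of the fume hood stands at the worktop, x 0.32 to 0.44, y -0.36 to -0.25 m: keep the arm clear of it). Origin at the centre of its underside.
- left_flask: Bystander: conical glass flask, 64 mm wide and 106 mm high, at the back, beyond the stand and tub. Origin at the centre of its underside.
- grease_tin: Bystander: low round tin with lid, 54 mm wide, 24 mm high, near the front edge at the left. Origin at the centre of its underside.
There are look-alikes about, which are no part of the job. Leave any purple or turquoise look-alike of the big_stopper_1 alone.

How it is judged:
On the way, in this order (a step that is already met when the one before it is completed fails the run):
1. the tub stands under the mouth, square to the stand, while the tray is still level (x of tub in the frame of stand between -0.112 and -0.062 m and y of tub in the frame of stand between -0.027 and 0.027 m and angle between the x axis of tub and the x axis of stand, either way round below 0.26 rad and value of joint tip_tray below 0.12 rad and height (world z) of tub below 0.006 m), for 0.2 s.
2. the tray is tipped and all four stoppers are in the tub (x of big_stopper_1 in the frame of tub between -0.048 and 0.048 m and y of big_stopper_1 in the frame of tub between -0.063 and 0.063 m and z of big_stopper_1 in the frame of tub between -0.005 and 0.05 m and x of big_stopper_2 in the frame of tub between -0.048 and 0.048 m and y of big_stopper_2 in the frame of tub between -0.063 and 0.063 m and z of big_stopper_2 in the frame of tub between -0.005 and 0.05 m and x of small_stopper_1 in the frame of tub between -0.048 and 0.048 m and y of small_stopper_1 in the frame of tub between -0.063 and 0.063 m and z of small_stopper_1 in the frame of tub between -0.005 and 0.05 m and x of small_stopper_2 in the frame of tub between -0.048 and 0.048 m and y of small_stopper_2 in the frame of tub between -0.063 and 0.063 m and z of small_stopper_2 in the frame of tub between -0.005 and 0.05 m and value of joint tip_tray above 0.5 rad), for 0.1 s.
At the end, for the whole second after the job is handed in: All four stoppers lie at rest inside the tub; the tub stands flat on the worktop under the mouth (origin within 25 mm of the place 87 mm forward of the stand's origin and within 27 mm of its middle line, square within 0.26 rad); the tray is back down, under 0.06 rad (x of big_stopper_1 in the frame of tub between -0.048 and 0.048 m and y of big_stopper_1 in the frame of tub between -0.063 and 0.063 m and z of big_stopper_1 in the frame of tub between -0.005 and 0.05 m and x of big_stopper_2 in the frame of tub between -0.048 and 0.048 m and y of big_stopper_2 in the frame of tub between -0.063 and 0.063 m and z of big_stopper_2 in the frame of tub between -0.005 and 0.05 m and x of small_stopper_1 in the frame of tub between -0.048 and 0.048 m and y of small_stopper_1 in the frame of tub between -0.063 and 0.063 m and z of small_stopper_1 in the frame of tub between -0.005 and 0.05 m and x of small_stopper_2 in the frame of tub between -0.048 and 0.048 m and y of small_stopper_2 in the frame of tub between -0.063 and 0.063 m and z of small_stopper_2 in the frame of tub between -0.005 and 0.05 m and linear speed of each of big_stopper_1, big_stopper_2, small_stopper_1, small_stopper_2, tub below 0.03 m/s and x of tub in the frame of stand between -0.112 and -0.062 m and y of tub in the frame of stand between -0.027 and 0.027 m and angle between the x axis of tub and the x axis of stand, either way round below 0.26 rad and value of joint tip_tray below 0.06 rad and height (world z) of tub below 0.006 m and angle between tub's own z axis and vertical below 0.08 rad); the robot touches nothing.
It fails at once if a stopper is touched by the gripper or arm (contact force between any of big_stopper_1, big_stopper_2, small_stopper_1, small_stopper_2 and the fingers above 0.3 N or contact force between any of big_stopper_1, big_stopper_2, small_stopper_1, small_stopper_2 and the arm above 0.3 N).
It fails at once if the tray is dropped: it falls back faster than 3.5 rad/s (velocity of joint tip_tray below -3.5 rad/s).
It fails at once if the beaker is moved by more than 30 mm or tipped over (distance of left_beaker from where it was at the start of the episode above 0.03 m or angle between left_beaker's own z axis and vertical above 0.5 rad).
It fails at once if the flask is moved by more than 30 mm or tipped over (distance of left_flask from where it was at the start of the episode above 0.03 m or angle between left_flask's own z axis and vertical above 0.5 rad).
It fails at once if the tin is moved by more than 30 mm or tipped over (distance of grease_tin from where it was at the start of the episode above 0.03 m or angle between grease_tin's own z axis and vertical above 0.5 rad).
It also fails if it takes over 62 s, if anything falls off the work surface, if the arm or the gripper's body presses on something with over 40 N, if the wrist force passes 120 N, or if a joint passes its speed limit or range.

## Working session

There is one attempt and no reset: what is moved stays moved. The work goes in short steps, Python scripts to look and compute and a tool call to move; the robot and the scene stay as the last step left them, time stands still between calls to the robot, and variables do not carry over. Pictures are saved under pics/ and viewed, and the job is handed in when it is done.

Besides the shell and the picture viewer there is one more tool, called in YAML: its name, and indented under it one key for each argument. move_arm: Moves the arm, as the interface text tells. Its arguments: {"type":"object","properties":{"plan":{"type":"array","items":{"type":"object","properties":{"dp":{"type":"array","items":{"type":"number"}},"rot":{"type":"array","items":{"type":"number"}}}}},"gripper":{"type":"number"},"force":{"type":"number"}},"required":["plan"]}

```bash
mkdir -p pics; ls; python3 - <<'E'
from station import *
import cv2,numpy as np
print(observe()); print(grasp_offset)
for n in ["side","top","wrist"]:
    im,d=get_image(n); cv2.imwrite(f"pics/{n}0.png",im); np.save(f"pics/{n}0.npy",d); print(n,camera_info(n))
E
```

```text
pics
{'time': 0.0, 'joint_pos': array([ 1.15217876,  0.38383619,  0.04385451,  1.5996079 , -0.01789757,
        1.1611924 , -0.0499368 ]), 'joint_vel': array([-0.00029079, -0.00017925,  0.00043654,  0.00075047,  0.00259664,
       -0.00121457, -0.00013001]), 'joint_torque': array([ 2.43955074e-04, -4.33454597e+01,  1.02452952e+00, -2.49510884e+01,
        1.05548382e-02,  1.13599183e-02,  1.79191812e-05]), 'ee_pos': array([ 0.20465136, -0.61593404,  0.229871  ]), 'ee_rot': array([-3.09869977e+00, -5.01404921e-01,  8.99741738e-04]), 'contact_force': array([-0.12325617,  0.25234106,  0.59219931]), 'wrist_torque': array([ 0.01604634, -0.01647797,  0.05144099]), 'finger_gap': 0.08508660928000074}
0.0187
side {'fx': 464.9125084888161, 'fy': 464.9125084888161, 'cx': 251.98567271931967, 'cy': 189.56443419680028, 'extrinsics': array([[-0.99867643, -0.04186257,  0.02988157,  0.53091725],
       [-0.04392858,  0.39205721, -0.91889141,  1.13273373],
       [ 0.02675187, -0.91898785, -0.39337726,  0.48503346],
       [ 0.        ,  0.        ,  0.        ,  1.        ]])}
top {'fx': 415.68736117520984, 'fy': 415.68736117520984, 'cx': 259.5468578826379, 'cy': 192.77971904187334, 'extrinsics': array([[-0.0183064 , -0.99509794,  0.09718526,  0.47300116],
       [-0.99980111,  0.01898848,  0.00609799,  0.26957995],
       [-0.0079135 , -0.0970543 , -0.99524763,  0.96495037],
       [ 0.        ,  0.        ,  0.        ,  1.        ]])}
wrist {'fx': 330.1607420301065, 'fy': 330.1607420301065, 'cx': 252.30519144813928, 'cy': 185.5254112145993, 'hand_eye': array([[-9.00487313e-04, -9.62632809e-01, -2.70808538e-01,
         6.98290231e-02],
       [ 9.99999467e-01, -1.00357282e-03,  2.42183240e-04,
         8.73160703e-04],
       [-5.04909621e-04, -2.70808176e-01,  9.62633200e-01,
        -1.43416613e-01],
       [ 0.00000000e+00,  0.00000000e+00,  0.00000000e+00,
         1.00000000e+00]])}
```

View pics/top0.png

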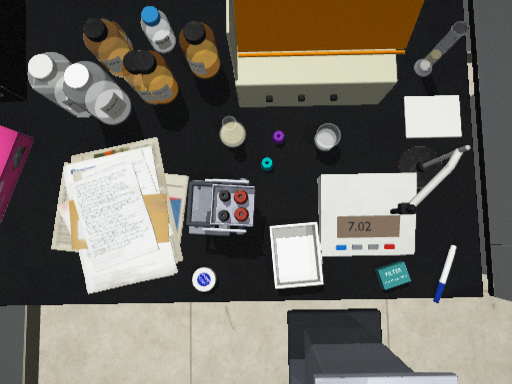

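View pics/side0.png

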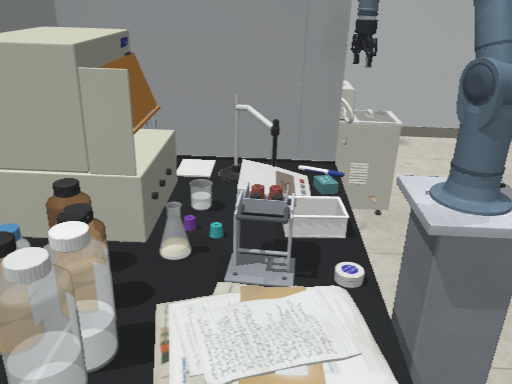

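View pics/wrist0.png

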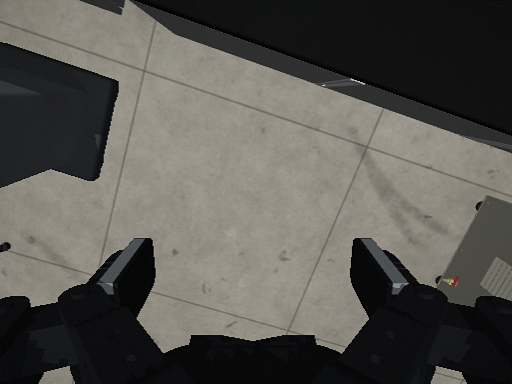

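```bash
cat > h.py <<'E'
from station import *
import cv2,numpy as np
from scipy.spatial.transform import Rotation as R
def ext(n,o=None):
    c=camera_info(n)
    if n!="wrist": return c,c["extrinsics"]
    o=o or observe(); T=np.eye(4);T[:3,:3]=R.from_rotvec(o["ee_rot"]).as_matrix();T[:3,3]=o["ee_pos"]
    return c,T@c["hand_eye"]
def ray(c,E,u,v):
    return E[:3,3],E[:3,:3]@np.array([(u-c["cx"])/c["fx"],(v-c["cy"])/c["fy"],1.])
def onz(c,E,u,v,z):
    o,d=ray(c,E,u,v); return o+d*(z-o[2])/d[2]
def proj(c,E,P):
    P=np.atleast_2d(P); q=(P-E[:3,3])@E[:3,:3]; return np.c_[c["fx"]*q[:,0]/q[:,2]+c["cx"],c["fy"]*q[:,1]/q[:,2]+c["cy"]]
def cloud(c,E,d):
    v,u=np.mgrid[:384,:512]; p=np.stack([(u-c["cx"])/c["fx"]*d,(v-c["cy"])/c["fy"]*d,d],-1)
    return p@E[:3,:3].T+E[:3,3]
E
python3 - <<'E'
from h import *
t=cv2.imread("pics/top0.png");s=cv2.imread("pics/side0.png")
a=cv2.resize(t[165:295,175:335],None,fx=5,fy=5,interpolation=cv2.INTER_CUBIC)[:600]
cv2.imwrite("pics/topc.png",a[:600,:800])
b=cv2.resize(s[175:290,215:355],None,fx=5,fy=5,interpolation=cv2.INTER_CUBIC)
cv2.imwrite("pics/sidec.png",b)
c,E=ext("top");P=cloud(c,E,np.load("pics/top0.npy"))
for y in range(176,240,6):
    print(y,[ "%d:%.0f"%(x,P[y,x,2]*1000) for x in range(184,262,5)])
# tub
for u,v in [(271,226),(318,224),(323,284),(274,289)]: print(onz(c,E,u,v,.05))
for n,u,v in [("tin",204,279),("flask",232,134),("beaker",327,138)]: print(n,onz(c,E,u,v,.03),P[v,u])
E
```

```text
176 ['184:9', '189:-1', '194:4', '199:-0', '204:-0', '209:-0', '214:-0', '219:-0', '224:0', '229:-1', '234:-0', '239:-1', '244:-1', '249:1', '254:-5', '259:-0']
182 ['184:12', '189:127', '194:128', '199:129', '204:130', '209:128', '214:127', '219:965', '224:115', '229:119', '234:125', '239:125', '244:126', '249:0', '254:-3', '259:-1']
188 ['184:11', '189:128', '194:7', '199:11', '204:10', '209:10', '214:126', '219:114', '224:115', '229:113', '234:115', '239:113', '244:118', '249:116', '254:123', '259:2']
194 ['184:13', '189:129', '194:8', '199:11', '204:9', '209:9', '214:119', '219:140', '224:116', '229:131', '234:140', '239:135', '244:140', '249:115', '254:114', '259:-2']
200 ['184:10', '189:131', '194:8', '199:6', '204:10', '209:9', '214:113', '219:116', '224:128', '229:113', '234:115', '239:142', '244:141', '249:113', '254:-1', '259:1']
206 ['184:7', '189:131', '194:10', '199:8', '204:9', '209:9', '214:115', '219:116', '224:117', '229:113', '234:117', '239:116', '244:115', '249:118', '254:0', '259:-0']
212 ['184:3', '189:130', '194:10', '199:8', '204:6', '209:9', '214:114', '219:1
[... 425 characters left out ...]
, '259:3']
230 ['184:2', '189:9', '194:8', '199:10', '204:9', '209:6', '214:124', '219:126', '224:128', '229:127', '234:127', '239:125', '244:128', '249:3', '254:0', '259:-0']
236 ['184:4', '189:0', '194:-2', '199:-2', '204:-1', '209:1', '214:1', '219:-2', '224:-2', '229:2', '234:-1', '239:-0', '244:1', '249:-0', '254:1', '259:-1']
[0.48864776 0.25140233 0.05      ]
[0.49111879 0.14827394 0.05      ]
[0.36154631 0.14160778 0.05      ]
[0.35275367 0.24776735 0.05      ]
tin [0.37458781 0.40197688 0.03      ] [0.37411644 0.40261102 0.02552184]
flask [0.70088607 0.33597765 0.03      ] [0.69198619 0.33338454 0.0665138 ]
beaker [0.68717406 0.11880721 0.03      ] [0.68739446 0.11865206 0.02903788]
```

View pics/topc.png

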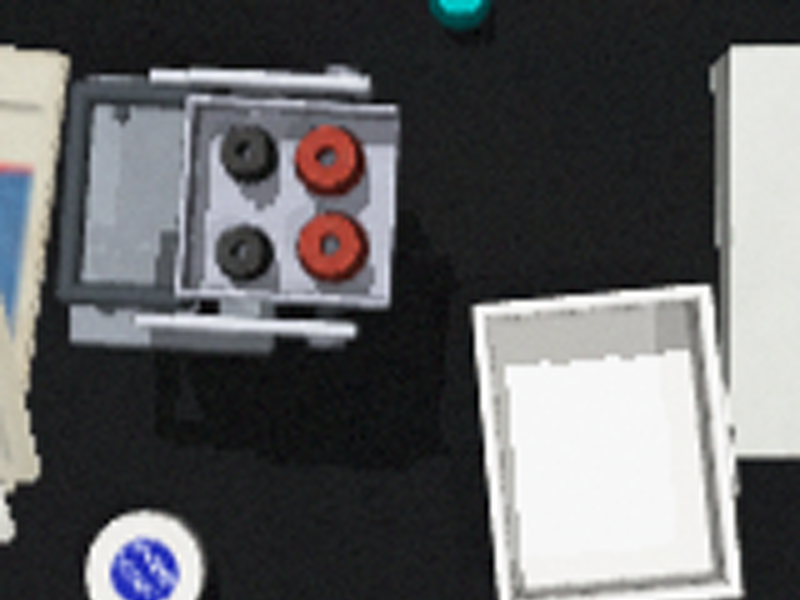

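View pics/sidec.png

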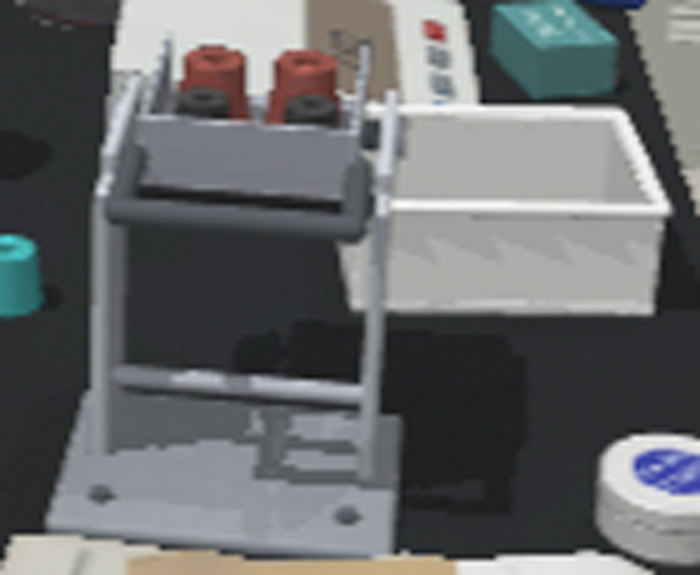

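```bash
python3 - <<'E'
from h import *
t=cv2.imread("pics/top0.png")
c,E=ext("top");P=cloud(c,E,np.load("pics/top0.npy"))
def line(u0,u1,v0,v1,z0,z1,img=P):
    m=img[v0:v1,u0:u1].reshape(-1,3);m=m[(m[:,2]>z0)&(m[:,2]<z1)]
    vx,vy,x,y=cv2.fitLine(m[:,:2].astype(np.float32),cv2.DIST_HUBER,0,.01,.01).ravel()
    print(len(m),m.mean(0).round(4),m[:,:2].min(0).round(4),m[:,:2].max(0).round(4),"dir deg",np.degrees(np.arctan2(vy,vx)).round(2),np.median(m[:,2]).round(4))
print("bail");line(186,194,184,226,.12,.14)
print("arms");line(196,209,178,186,.12,.14);line(196,209,222,228,.12,.14)
print("backlip");line(207,217,186,222,.122,.16)
# silhouettes of tray edges by pixel on heights: mouth z .115
for u,v in [(213,185.5),(254.5,186),(253,226),(211,225)]: print((u,v),onz(c,E,u,v,.143)[:2],onz(c,E,u,v,.115)[:2])
print("side")
s,S=ext("side");Q=cloud(s,S,np.load("pics/side0.npy"))
for y in range(190,226,3): print(y,[ "%d:%.0f"%(x,Q[y,x,2]*1000) for x in range(236,292,4)])
line(242,284,210,222,.118,.130,Q)
# tub + balance
g=cv2.cvtColor(t,cv2.COLOR_BGR2GRAY)
m=P[:,:,2]
print("balance z");
for y in (190,230,250): print(y,["%d:%.0f"%(x,m[y,x]*1000) for x in range(262,340,3)])
E
```

```text
bail
224 [0.5314 0.4165 0.128 ] [0.4923 0.4095] [0.5753 0.4243] dir deg -2.74 0.1281
arms
63 [0.5768 0.3915 0.1282] [0.5726 0.3786] [0.5817 0.4034] dir deg 87.08 0.1282
59 [0.4942 0.3909 0.128 ] [0.488  0.3792] [0.4981 0.4039] dir deg 85.88 0.1284
backlip
95 [0.5345 0.3705 0.1358] [0.4992 0.3668] [0.571  0.3775] dir deg -3.34 0.1388
(213, 185.5) [0.56960021 0.36705426] [0.57289088 0.37037476]
(254.5, 186) [0.56700993 0.28441033] [0.57021237 0.28491553]
(253, 226) [0.48771185 0.28872708] [0.48821298 0.28937934]
(211, 225) [0.49120854 0.37158761] [0.49182878 0.37506253]
side
190 ['236:1', '240:127', '244:59', '248:126', '252:138', '256:140', '260:137', '264:49', '268:48', '272:139', '276:141', '280:140', '284:37', '288:37']
193 ['236:485', '240:128', '244:142', '248:118', '252:140', '256:140', '260:133', '264:50', '268:129', '272:133', '276:135', '280:134', '284:40', '288:37']
196 ['236:42', '240:127', '244:139', '248:115', '252:140', '256:140', '260:126', '264:122', '268:124', '272:140', '276:138', '280:140', '284:116', '288:53']
199 ['236:34', '240:125', '244:139', '248:139', '252:14
[... 1493 characters left out ...]
7:2', '280:-0', '283:4', '286:0', '289:0', '292:-0', '295:-2', '298:-2', '301:1', '304:4', '307:2', '310:-1', '313:-1', '316:4', '319:30', '322:53', '325:56', '328:52', '331:53', '334:55', '337:53']
230 ['262:-1', '265:0', '268:0', '271:52', '274:2', '277:5', '280:2', '283:4', '286:4', '289:4', '292:4', '295:5', '298:3', '301:4', '304:2', '307:5', '310:5', '313:22', '316:52', '319:10', '322:34', '325:32', '328:35', '331:35', '334:33', '337:35']
250 ['262:965', '265:-4', '268:2', '271:51', '274:52', '277:6', '280:1', '283:7', '286:0', '289:6', '292:5', '295:6', '298:3', '301:3', '304:7', '307:4', '310:5', '313:4', '316:40', '319:52', '322:19', '325:20', '328:25', '331:23', '334:21', '337:19']
```

```bash
python3 - <<'E'
from h import *
s,S=ext("side");Q=cloud(s,S,np.load("pics/side0.npy"))
c,E=ext("top");P=cloud(c,E,np.load("pics/top0.npy"))
for y in range(0,220,15): print(y,["%d:%d,%d,%d"%((x,)+tuple((Q[y,x]*100).astype(int))) for x in range(290,420,12)])
pts=np.array([[x,y,z] for z in (0,.3,.5,1.) for x in (.32,.44) for y in (-.36,-.25)])
print(proj(s,S,pts).round()); print(proj(c,E,pts).round())
# tub rim fit
m=P.reshape(-1,3)
v,u=np.mgrid[:384,:512]
sel=(P[...,2]>.042)&(P[...,2]<.058)&(u>266)&(u<327)&(v>218)&(v<292)
t=cv2.imread("pics/top0.png"); sel&=(t.min(-1)>150)
# exclude balance via y
q=P[sel]; print(len(q))
r=cv2.minAreaRect(q[:,:2].astype(np.float32)*1000);print(r)
for nm,k in [("left",q[:,1]>.235),("right",(q[:,1]<.165)),("far",q[:,0]>.475),("near",q[:,0]<.37)]:
    w=q[k]; vx,vy,x,y=cv2.fitLine(w[:,:2].astype(np.float32),cv2.DIST_HUBER,0,.01,.01).ravel()
    print(nm,len(w),w.mean(0).round(4),np.degrees(np.arctan2(vy,vx)).round(1), np.median(w[:,:2],0).round(4))
E
```

```text
0 ['290:48,-25,46', '302:45,-25,46', '314:42,-25,46', '326:38,-24,46', '338:35,-25,46', '350:32,-24,46', '362:23,-59,46', '374:19,-57,46', '386:53,113,48', '398:53,113,48', '410:53,113,48']
15 ['290:48,-25,42', '302:45,-25,42', '314:41,-24,42', '326:38,-25,42', '338:35,-25,42', '350:53,113,48', '362:22,-58,41', '374:18,-59,41', '386:53,113,48', '398:53,113,48', '410:53,113,48']
30 ['290:48,-25,38', '302:44,-25,38', '314:41,-25,38', '326:38,-24,38', '338:34,-24,39', '350:53,113,48', '362:22,-57,36', '374:17,-58,37', '386:53,113,48', '398:53,113,48', '410:53,113,48']
45 ['290:47,-24,34', '302:44,-25,34', '314:41,-24,34', '326:37,-25,34', '338:34,-24,35', '350:53,113,48', '362:21,-58,31', '374:18,-54,32', '386:53,113,48', '398:53,113,48', '410:53,113,48']
60 ['290:47,-25,30', '302:44,-25,30', '314:40,-25,30', '326:37,-24,30', '338:33,-25,30', '350:53,113,48', '362:53,113,48', '374:53,113,48', '386:53,113,48', '398:53,113,48', '410:53,113,48']
75 ['290:47,-25,26', '302:44,-24,26', '314:40,-25,26', '326:36,-25,26', '338:33,-24,26', '350:53,113,48', '362:53,113,48', '374:53,113,48', '386:5
[... 2057 characters left out ...]
0e+02]
 [ 4.930e+02  2.970e+02]
 [ 5.380e+02  2.430e+02]
 [ 4.890e+02  2.440e+02]
 [ 6.720e+02  3.250e+02]
 [ 6.000e+02  3.260e+02]
 [ 6.630e+02  2.470e+02]
 [ 5.930e+02  2.480e+02]
 [ 8.550e+02  3.660e+02]
 [ 7.510e+02  3.680e+02]
 [ 8.380e+02  2.530e+02]
 [ 7.370e+02  2.550e+02]
 [-4.642e+03 -8.690e+02]
 [-3.841e+03 -8.990e+02]
 [-5.984e+03  1.900e+01]
 [-4.978e+03 -4.000e+00]]
685
((428.5242919921875, 190.0206298828125), (139.94326782226562, 122.80233001708984), 4.032839775085449)
left 215 [0.4261 0.247  0.0521] 3.1 [0.4258 0.2472]
right 259 [0.4262 0.1502 0.0517] 2.8 [0.426  0.1496]
far 181 [0.4888 0.1991 0.0522] -85.3 [0.4896 0.1987]
near 175 [0.3625 0.1978 0.0521] -86.8 [0.3625 0.1981]
```

move_arm:
  plan:
    - {"dp": [0, 0, -0.04]}
    - {"dp": [0, 0, -0.04]}
    - {"dp": [0, 0, -0.04]}
    - {"dp": [0, 0, -0.04]}
    - {"dp": [0, 0, -0.04]}
    - {"dp": [0, -0.03, -0.03]}
    - {"dp": [0, -0.04, 0]}
    - {"dp": [0, -0.04, 0]}
    - {"dp": [0, -0.04, 0]}
    - {"dp": [0, -0.04, 0]}
  gripper: 0.03

```text
invalid input
```

```bash
python3 - <<'E'
from h import *
o=observe();print(o["joint_pos"].round(3),o["ee_pos"].round(3),np.hypot(*o["ee_pos"][:2]))
E
```

```text
[ 1.152  0.384  0.044  1.599 -0.018  1.161 -0.05 ] [ 0.205 -0.616  0.23 ] 0.6492555160892524
```

move_arm:
  plan:
    - {"dp": [0, 0, -0.04], "rot": [0, 0, 0]}
    - {"dp": [0, 0, -0.04], "rot": [0, 0, 0]}
    - {"dp": [0, 0, -0.04], "rot": [0, 0, 0]}
    - {"dp": [0, 0, -0.04], "rot": [0, 0, 0]}
    - {"dp": [0, 0, -0.04], "rot": [0, 0, 0]}
    - {"dp": [0, -0.03, -0.03], "rot": [0, 0, 0]}
    - {"dp": [0, -0.04, 0], "rot": [0, 0, 0]}
    - {"dp": [0, -0.04, 0], "rot": [0, 0, 0]}
    - {"dp": [0, -0.04, 0], "rot": [0, 0, 0]}
    - {"dp": [0, -0.04, 0], "rot": [0, 0, 0]}
  gripper: 0.03

```text
time: 1.15
ee_pos: [0.1444, -0.4348, 0.4609]
ee_rot: [-3.101, -0.502, 0.0]
contact_force: [0.4, 0.6, -0.2]
finger_gap: 0.0298
```

```bash
python3 - <<'E'
from h import *
o=observe();print(o["joint_pos"].round(3),o["ee_pos"].round(3),np.hypot(*o["ee_pos"][:2]),o["ee_rot"])
E
```

```text
[ 1.131 -0.103  0.026  1.684  0.003  1.562 -0.093] [ 0.144 -0.435  0.461] 0.4581648457594499 [-3.10072761e+00 -5.01699924e-01  1.88677266e-04]
```

move_arm:
  plan:
    - {"dp": [0, -0.03, 0], "rot": [0, 0, 0]}
    - {"dp": [0, -0.03, 0], "rot": [0, 0, 0]}
    - {"dp": [0, -0.03, 0], "rot": [0, 0, 0]}
    - {"dp": [0, -0.03, 0], "rot": [0, 0, 0]}
    - {"dp": [0, -0.03, 0], "rot": [0, 0, 0]}

```text
time: 1.65
ee_pos: [0.0973, -0.2926, 0.4606]
ee_rot: [-3.098, -0.502, 0.001]
contact_force: [-5.8, 18.3, 5.8]
finger_gap: 0.0301
```

```bash
python3 - <<'E'
from h import *
o=observe();print(o["joint_pos"].round(3),o["ee_pos"].round(3),np.hypot(*o["ee_pos"][:2]),o["ee_rot"])
E
```

```text
[ 1.205 -0.412 -0.057  1.917 -0.023  1.639 -0.098] [ 0.097 -0.293  0.461] 0.3083191253829915 [-3.09755237e+00 -5.02401851e-01  5.32193551e-04]
```

move_arm:
  plan:
    - {"dp": [0, 0.02, 0], "rot": [0, 0, 0]}
    - {"dp": [0, 0, 0], "rot": [0, 0, 0]}

```text
time: 1.85
ee_pos: [0.104, -0.3137, 0.4603]
ee_rot: [-3.1, -0.501, 0.001]
contact_force: [-0.5, 1.0, 0.7]
finger_gap: 0.0303
```

```bash
python3 - <<'E'
from h import *
o=observe();print(o["joint_pos"].round(3),o["ee_pos"].round(3),np.hypot(*o["ee_pos"][:2]),o["contact_force"].round(1))
im,d=get_image("side");cv2.imwrite("pics/s1.png",im)
E
```

```text
[ 1.206 -0.366 -0.055  1.888 -0.02   1.62  -0.097] [ 0.104 -0.314  0.46 ] 0.33045576372006324 [-0.5  1.   0.7]
```

View pics/s1.png

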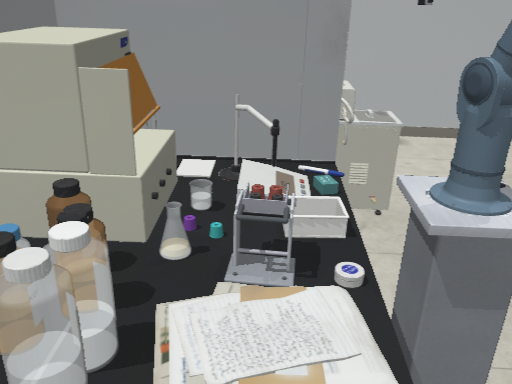

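move_arm:
  plan:
    - {"dp": [0.0345, -0.0018, 0], "rot": [0, 0, -6]}
    - {"dp": [0.0345, -0.0018, 0], "rot": [0, 0, -6]}
    - {"dp": [0.0345, -0.0018, 0], "rot": [0, 0, -6]}

```text
time: 2.2
ee_pos: [0.1965, -0.2649, 0.4614]
ee_rot: [-2.983, -0.986, -0.001]
contact_force: [1.0, -1.0, -0.3]
finger_gap: 0.0301
```

```bash
python3 - <<'E'
from h import *
o=observe();print(o["joint_pos"].round(3),o["ee_pos"].round(3),np.hypot(*o["ee_pos"][:2]),o["contact_force"].round(1))
E
```

```text
[ 1.081 -0.365 -0.187  1.882 -0.067  1.618 -0.03 ] [ 0.197 -0.265  0.461] 0.3298405385359813 [ 1.  -1.  -0.3]
```

move_arm:
  plan:
    - {"dp": [0.0345, -0.0018, 0], "rot": [0, 0, -6]}
    - {"dp": [0.0345, -0.0018, 0], "rot": [0, 0, -6]}
    - {"dp": [0.0345, -0.0018, 0], "rot": [0, 0, -6]}
    - {"dp": [0.0345, -0.0018, 0], "rot": [0, 0, -6]}
    - {"dp": [0.0345, -0.0018, 0], "rot": [0, 0, -6]}
    - {"dp": [0.0345, -0.0018, 0], "rot": [0, 0, -6]}

```text
time: 2.8
ee_pos: [0.3149, -0.0982, 0.4614]
ee_rot: [2.531, 1.861, -0.0]
contact_force: [0.6, 0.1, -0.1]
finger_gap: 0.0302
```

```bash
python3 - <<'E'
from h import *
o=observe();print(o["joint_pos"].round(3),o["ee_pos"].round(3),np.hypot(*o["ee_pos"][:2]),o["contact_force"].round(1))
E
```

```text
[ 0.814 -0.385 -0.428  1.872 -0.157  1.622  0.103] [ 0.315 -0.098  0.461] 0.3298659718637253 [ 0.6  0.1 -0.1]
```

move_arm:
  plan:
    - {"dp": [0.035, 0.005, 0], "rot": [0, 0, -6]}
    - {"dp": [0.036, 0.007, 0], "rot": [0, 0, -6]}
    - {"dp": [0.036, 0.007, 0], "rot": [0, 0, -6]}
    - {"dp": [0.037, 0.007, 0.02], "rot": [0, 0, -6]}
    - {"dp": [0.037, 0.007, 0.03], "rot": [0, 0, -6]}
    - {"dp": [0.037, 0.007, 0.03], "rot": [0, 0, -6]}
    - {"dp": [0.0, 0.02, 0.04], "rot": [0, 0, 0]}

```text
time: 3.5
ee_pos: [0.3812, 0.1255, 0.3422]
ee_rot: [1.821, 2.554, 0.003]
contact_force: [1.2, -1.1, -0.8]
finger_gap: 0.0301
```

```bash
python3 - <<'E'
from h import *
o=observe();print(o["joint_pos"].round(3),o["ee_pos"].round(3),np.hypot(*o["ee_pos"][:2]),o["contact_force"].round(1),R.from_rotvec(o["ee_rot"]).as_matrix().round(3))
im,d=get_image("wrist");cv2.imwrite("pics/w1.png",im)
c,E=ext("wrist",o)
E
```

```text
[ 0.579 -0.237 -0.838  1.965 -0.178  1.335  0.128] [0.381 0.125 0.342] 0.40134146571593216 [ 1.2 -1.1 -0.8] [[-0.326  0.945  0.005]
 [ 0.945  0.326 -0.001]
 [-0.003  0.005 -1.   ]]
```

View pics/w1.png

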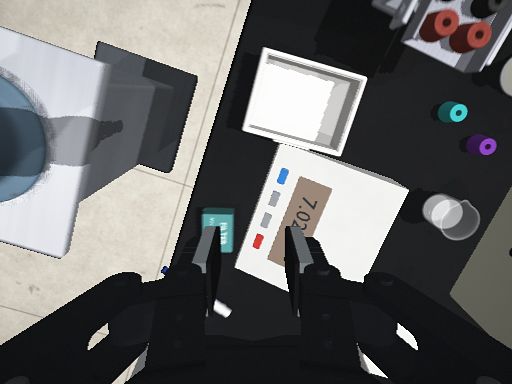

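move_arm:
  plan:
    - {"dp": [0.024, -0.002, 0.035], "rot": [0, 0, 8]}
    - {"dp": [0.024, 0.002, 0.035], "rot": [0, 0, 8]}
    - {"dp": [0, 0, 0.03], "rot": [0, 0, 0]}
    - {"dp": [0, 0, 0.01], "rot": [0, 0, 0]}
    - {"dp": [0, 0, 0], "rot": [0, 0, 0]}
  gripper: 0.06

```text
time: 4.05
ee_pos: [0.3693, 0.1636, 0.2317]
ee_rot: [-2.168, -2.271, 0.005]
contact_force: [-0.4, -0.7, -0.1]
finger_gap: 0.0601
```

```bash
python3 - <<'E'
from h import *
o=observe();print(o["joint_pos"].round(3),o["ee_pos"].round(4),np.hypot(*o["ee_pos"][:2]),o["contact_force"].round(1),R.from_rotvec(o["ee_rot"]).as_matrix().round(3))
im,d=get_image("wrist");cv2.imwrite("pics/w2.png",im);np.save("pics/w2.npy",d)
c,E=ext("wrist",o);np.save("pics/w2E.npy",E)
E
```

```text
[ 0.617 -0.1   -1.056  2.107 -0.099  1.09  -0.345] [0.3693 0.1636 0.2317] 0.4039582767317822 [-0.4 -0.7 -0.1] [[-0.046  0.999 -0.004]
 [ 0.999  0.046 -0.001]
 [-0.001 -0.004 -1.   ]]
```

View pics/w2.png

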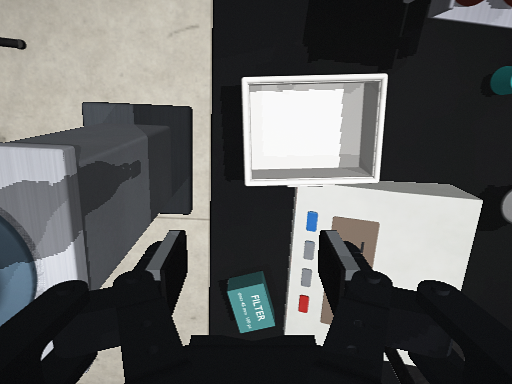

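```bash
python3 - <<'E'
from h import *
c=camera_info("wrist");E=np.load("pics/w2E.npy")
for u,v in [(242.5,77),(386.5,74),(379.5,184),(246,187)]: print((u,v),onz(c,E,u,v,.05).round(4))
P=cloud(c,E,np.load("pics/w2.npy"))
for v in (110,130,150,170,186): print(v,["%d:%d,%d,%d"%((u,)+tuple((P[v,u]*1000).astype(int))) for u in list(range(240,256,2))])
for u in (260,310,340): print(u,["%d:%d,%d,%d"%((v,)+tuple((P[v,u]*1000).astype(int))) for v in list(range(174,200,2))])
E
```

```text
(242.5, 77) [0.3573 0.245  0.05  ]
(386.5, 74) [0.4914 0.2538 0.05  ]
(379.5, 184) [0.5008 0.1476 0.05  ]
(246, 187) [0.3648 0.1381 0.05  ]
110 ['240:354,212,0', '242:357,214,51', '244:359,215,53', '246:361,215,53', '248:363,215,51', '250:365,212,4', '252:367,213,6', '254:369,213,4']
130 ['240:354,190,1', '242:357,190,0', '244:360,196,54', '246:362,196,52', '248:364,196,52', '250:366,193,26', '252:368,191,5', '254:370,191,4']
150 ['240:355,167,1', '242:358,167,1', '244:361,176,53', '246:363,176,53', '248:365,176,52', '250:367,176,50', '252:369,169,6', '254:371,168,3']
170 ['240:356,143,0', '242:358,144,0', '244:362,156,53', '246:364,156,54', '248:366,157,54', '250:368,156,50', '252:370,146,9', '254:372,147,11']
186 ['240:357,124,1', '242:359,124,0', '244:361,125,1', '246:364,125,0', '248:366,125,2', '250:369,125,0', '252:371,125,1', '254:373,125,0']
260 ['174:379,147,31', '176:378,148,40', '178:378,147,47', '180:378,146,52', '182:378,145,53', '184:378,143,54', '186:380,125,0', '188:380,123,1', '190:381,120,0', '192:381,118,2', '194:381,116,1', '196:381,113,0', '198:381,110,0']
310 ['174:431,151,35', '176:430,151,44', '178:429,150,49', '180:429,148,51', '182:429,147,54', '184:429,145,52', '186:430,141,48', '188:435,131,21', '190:435,130,22', '192:436,127,22', '194:436,125,23', '196:436,123,22', '198:436,121,24']
340 ['174:462,153,40', '176:460,153,47', '178:459,152,51', '180:458,150,53', '182:459,148,53', '184:467,139,26', '186:466,138,31', '188:465,136,32', '190:466,134,31', '192:467,131,30', '194:467,129,31', '196:467,127,31', '198:467,125,32']
```

move_arm:
  plan:
    - {"dp": [0.004, -0.005, 0.04], "rot": [0, 0, -1.4]}
    - {"dp": [0, 0, 0.04], "rot": [0, 0, 0]}
    - {"dp": [0, 0, 0.04], "rot": [0, 0, 0]}
    - {"dp": [0, 0, 0], "rot": [0, 0, 0]}
  gripper: 0.05

```text
time: 4.5
ee_pos: [0.3619, 0.1665, 0.1088]
ee_rot: [-2.137, -2.29, 0.013]
contact_force: [-0.3, -0.4, -0.3]
finger_gap: 0.05
```

```bash
python3 - <<'E'
from h import *
o=observe();print(o["joint_pos"].round(3),o["ee_pos"].round(4),np.hypot(*o["ee_pos"][:2]),o["contact_force"].round(1))
im,d=get_image("wrist");cv2.imwrite("pics/w3.png",im);np.save("pics/w3.npy",d)
c,E=ext("wrist",o);P=cloud(c,E,d)
for v in (130,150,180,210): print(v,["%d:%d,%d,%d"%((u,)+tuple((P[v,u]*1000).astype(int))) for u in list(range(228,270,4))])
E
```

```text
[ 0.512  0.221 -1.09   2.231  0.256  0.834 -0.674] [0.3619 0.1665 0.1088] 0.3983763952731724 [-0.3 -0.4 -0.3]
130 ['228:340,206,1', '232:343,206,0', '236:346,206,0', '240:349,206,0', '244:352,206,0', '248:355,207,0', '252:359,213,53', '256:361,213,53', '260:363,213,51', '264:367,208,5', '268:370,208,4']
150 ['228:341,190,1', '232:344,191,0', '236:347,191,0', '240:350,191,0', '244:353,191,0', '248:356,191,0', '252:359,201,53', '256:362,201,53', '260:364,200,50', '264:368,193,4', '268:371,193,5']
180 ['228:342,166,0', '232:345,167,0', '236:348,167,0', '240:352,167,1', '244:355,167,0', '248:358,168,3', '252:361,182,54', '256:363,182,53', '260:366,181,50', '264:370,169,4', '268:373,170,5']
210 ['228:343,142,1', '232:347,142,1', '236:350,142,1', '240:353,143,2', '244:356,142,0', '248:360,143,1', '252:362,162,52', '256:365,162,53', '260:367,162,51', '264:372,147,9', '268:375,147,10']
```

View pics/w3.png

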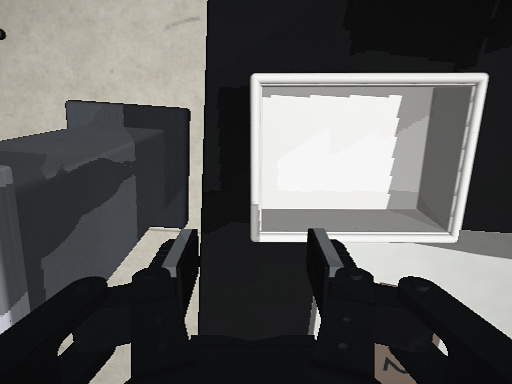

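move_arm:
  plan:
    - {"dp": [0.004, 0.0025, 0.03], "rot": [0, 0, 0]}
    - {"dp": [0, 0, 0.03], "rot": [0, 0, 0]}
    - {"dp": [0, 0, 0.028], "rot": [0, 0, 0]}
    - {"dp": [0, 0, 0], "rot": [0, 0, 0]}

```text
time: 4.95
ee_pos: [0.3689, 0.1715, 0.0254]
ee_rot: [2.142, 2.295, -0.002]
contact_force: [-0.5, 0.4, 0.5]
finger_gap: 0.0496
```

move_arm:
  plan:
    - {"dp": [0, 0, 0], "rot": [0, 0, 0]}
    - {"dp": [0, 0, 0], "rot": [0, 0, 0]}
    - {"dp": [0, 0, 0], "rot": [0, 0, 0]}
    - {"dp": [0, 0, 0], "rot": [0, 0, 0]}
    - {"dp": [0, 0, 0], "rot": [0, 0, 0]}
  gripper: 0
  force: 50

```text
time: 5.45
ee_pos: [0.3681, 0.1727, 0.0263]
ee_rot: [2.139, 2.297, -0.0]
contact_force: [-5.3, -2.0, 13.1]
finger_gap: 0.003
```

```bash
python3 - <<'E'
from h import *
o=observe();print(o["joint_pos"].round(3),o["ee_pos"].round(4),np.hypot(*o["ee_pos"][:2]),o["contact_force"].round(1),o["finger_gap"],R.from_rotvec(o["ee_rot"]).as_matrix().round(3))
im,d=get_image("wrist");cv2.imwrite("pics/w4.png",im)
E
```

```text
[ 0.302  0.419 -0.914  2.266  0.541  0.683 -0.932] [0.3681 0.1727 0.0263] 0.406548800110242 [-5.3 -2.  13.1] 0.003049223977554925 [[-0.071  0.997  0.002]
 [ 0.997  0.071 -0.002]
 [-0.002  0.002 -1.   ]]
```

View pics/w4.png

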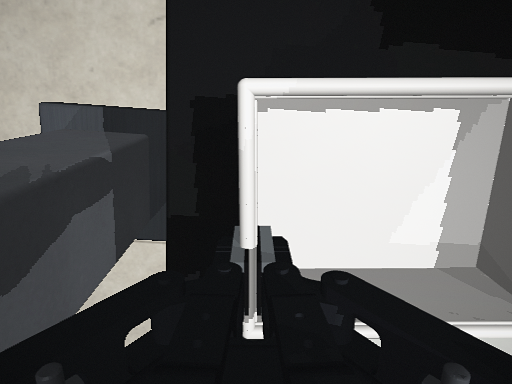

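move_arm:
  plan:
    - {"dp": [0, 0, -0.003], "rot": [0, 0, 0]}
    - {"dp": [0, 0, -0.003], "rot": [0, 0, 0]}
    - {"dp": [0.01, 0, 0], "rot": [0, 0, 0]}
    - {"dp": [0.01, 0.008, 0], "rot": [0, 0, 0]}
    - {"dp": [0.01, 0.014, 0], "rot": [0, 0, 0]}
    - {"dp": [0.009, 0.015, 0], "rot": [0, 0, 0]}
    - {"dp": [0, 0.015, 0], "rot": [0, 0, 0]}
    - {"dp": [0, 0.015, 0], "rot": [0, 0, 0]}
    - {"dp": [0, 0.015, 0], "rot": [0, 0, 0]}
    - {"dp": [0, 0.014, 0], "rot": [0, 0, 0]}
    - {"dp": [0, 0, 0], "rot": [0, 0, 2]}
    - {"dp": [0, 0, 0], "rot": [0, 0, 3]}
    - {"dp": [0, 0, 0], "rot": [0, 0, 2]}
    - {"dp": [0, 0, 0], "rot": [0, 0, 0]}

```text
time: 6.9
ee_pos: [0.4607, 0.219, 0.0302]
ee_rot: [-2.277, -2.164, 0.0]
contact_force: [-0.4, 0.5, -2.7]
finger_gap: 0.0032
```

```bash
cat > tubfit.py <<'E'
from h import *
def tub(tag,u0=200,u1=345,v0=130,v1=300):
    im,d=get_image("top");cv2.imwrite(f"pics/{tag}.png",im)
    c,E=ext("top");P=cloud(c,E,d);v,u=np.mgrid[:384,:512]
    s=(P[...,2]>.04)&(P[...,2]<.062)&(im.min(-1)>140)&(P[...,1]>.13)&(P[...,1]<.36)&(P[...,0]>.33)&(P[...,0]<.62)
    q=P[s];r=cv2.minAreaRect(q[:,:2].astype(np.float32)*1000);print("rim pts",len(q),r,q[:,2].mean())
    return im,P
E
python3 - <<'E'
from tubfit import *
o=observe();print(o["joint_pos"].round(3),o["ee_pos"].round(4),o["contact_force"].round(1),o["finger_gap"],R.from_rotvec(o["ee_rot"]).as_matrix().round(3))
im,P=tub("t2")
cv2.imwrite("pics/t2c.png",cv2.resize(im[150:310,170:370],None,fx=3.75,fy=3.75,interpolation=cv2.INTER_CUBIC))
E
```

```text
[ 0.176  0.558 -0.819  2.034  0.574  0.792 -1.038] [0.4607 0.219  0.0302] [-0.4  0.5 -2.7] 0.003150003841189118 [[ 0.051  0.999 -0.   ]
 [ 0.999 -0.051  0.   ]
 [ 0.    -0.    -1.   ]]
rim pts 572 ((530.073974609375, 211.02279663085938), (134.95059204101562, 165.64332580566406), 2.238743782043457) 0.05414184500718363
```

View pics/t2c.png

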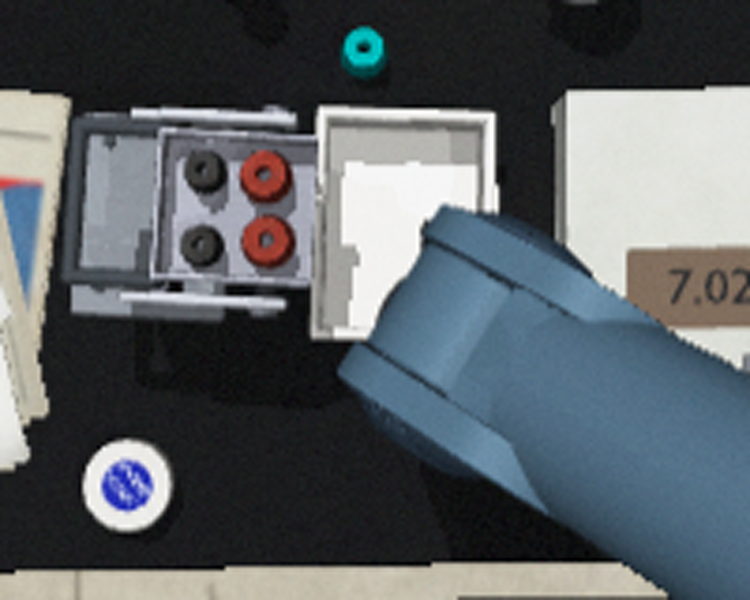

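move_arm:
  plan:
    - {"dp": [0, 0, 0.002], "rot": [0, 0, 0]}
    - {"dp": [0, 0, 0.002], "rot": [0, 0, 0]}
    - {"dp": [0, 0, 0], "rot": [0, 0, 0]}

```text
time: 7.25
ee_pos: [0.4605, 0.2186, 0.0265]
ee_rot: [2.277, 2.164, 0.0]
contact_force: [-0.5, -0.3, -1.9]
finger_gap: 0.0033
```

move_arm:
  plan:
    - {"dp": [0, 0, 0], "rot": [0, 0, 0]}
    - {"dp": [0, 0, 0], "rot": [0, 0, 0]}
    - {"dp": [0, 0, 0], "rot": [0, 0, 0]}
    - {"dp": [0, 0, -0.02], "rot": [0, 0, 0]}
    - {"dp": [0, 0, -0.04], "rot": [0, 0, 0]}
    - {"dp": [-0.04, 0, -0.04], "rot": [0, 0, 0]}
    - {"dp": [-0.04, 0, -0.04], "rot": [0, 0, 0]}
    - {"dp": [-0.01, 0.02, -0.04], "rot": [0, 0, 0]}
    - {"dp": [0, 0, 0], "rot": [0, 0, 0]}
  gripper: 0.04

```text
time: 8.15
ee_pos: [0.4829, 0.1349, 0.203]
ee_rot: [2.278, 2.15, 0.016]
contact_force: [0.3, 0.7, 0.8]
finger_gap: 0.0399
```

```bash
python3 - <<'E'
from tubfit import *
o=observe();print(o["joint_pos"].round(3),o["ee_pos"].round(4),o["contact_force"].round(1))
c,E=ext("wrist",o);np.save("pics/w5E.npy",E)
im,d=get_image("wrist");cv2.imwrite("pics/w5.png",im);np.save("pics/w5.npy",d)
im,P=tub("t3")
cv2.imwrite("pics/t3c.png",cv2.resize(im[150:310,170:370],None,fx=3.75,fy=3.75,interpolation=cv2.INTER_CUBIC))
E
```

```text
[ 0.561  0.26  -1.018  1.95   0.26   1.055 -0.627] [0.4829 0.1349 0.203 ] [0.3 0.7 0.8]
rim pts 857 ((528.089111328125, 210.74147033691406), (159.69732666015625, 145.98480224609375), 89.36099243164062) 0.051748743726481944
```

View pics/t3c.png

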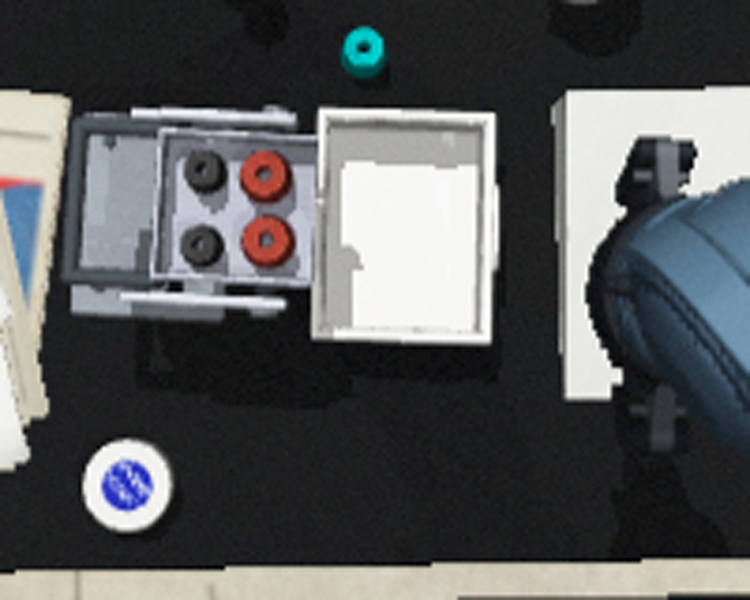

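View pics/w5.png

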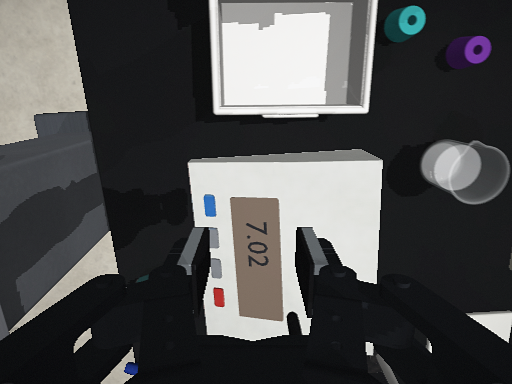

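```bash
python3 - <<'E'
from h import *
c=camera_info("wrist");E=np.load("pics/w5E.npy")
for u,v in [(213,113),(370,111),(262,117),(319,116.5),(290,114)]: print((u,v),onz(c,E,u,v,.05).round(4))
c,E=ext("top")
for u,v in [(318,107),(497,111),(491,345),(311,341),(498,186),(496,268)]: print((u,v),onz(c,E,170+u/3.75,150+v/3.75,.05).round(4))
E
```

```text
(213, 113) [0.455  0.1877 0.05  ]
(370, 111) [0.5931 0.1812 0.05  ]
(262, 117) [0.4978 0.1817 0.05  ]
(319, 116.5) [0.5481 0.1791 0.05  ]
(290, 114) [0.5225 0.1828 0.05  ]
(318, 107) [0.5943 0.2851 0.05  ]
(497, 111) [0.5899 0.1794 0.05  ]
(491, 345) [0.4526 0.1868 0.05  ]
(311, 341) [0.4568 0.2916 0.05  ]
(498, 186) [0.5454 0.1801 0.05  ]
(496, 268) [0.4973 0.1826 0.05  ]
```

move_arm:
  plan:
    - {"dp": [0, 0, 0], "rot": [0, 0, -8.2]}
    - {"dp": [0, 0, 0], "rot": [0, 0, -8.2]}
    - {"dp": [0, 0, 0], "rot": [0, 0, -8.2]}
    - {"dp": [0, 0, 0], "rot": [0, 0, -8.2]}
    - {"dp": [0, 0, 0], "rot": [0, 0, -8.2]}
    - {"dp": [0, 0, 0], "rot": [0, 0, -8.2]}
    - {"dp": [0, 0, 0], "rot": [0, 0, -8.2]}
    - {"dp": [0, 0, 0], "rot": [0, 0, -8.2]}
    - {"dp": [0, 0, 0], "rot": [0, 0, -8.2]}
    - {"dp": [0, 0, 0], "rot": [0, 0, -8.2]}
    - {"dp": [0, 0, 0], "rot": [0, 0, -8]}
    - {"dp": [-0.018, 0.026, 0.02], "rot": [0, 0, 0]}
    - {"dp": [-0.018, 0.026, 0.02], "rot": [0, 0, 0]}
    - {"dp": [0, 0, 0], "rot": [0, 0, 0]}
  gripper: 0.04

```text
time: 9.65
ee_pos: [0.5123, 0.1913, 0.1536]
ee_rot: [-0.069, -3.135, -0.005]
contact_force: [-1.1, -0.2, 0.2]
finger_gap: 0.0399
```

```bash
python3 - <<'E'
from tubfit import *
o=observe();print(o["joint_pos"].round(3),o["ee_pos"].round(4),o["contact_force"].round(1),R.from_rotvec(o["ee_rot"]).as_matrix().round(3))
c,E=ext("wrist",o);np.save("pics/w6E.npy",E)
im,d=get_image("wrist");cv2.imwrite("pics/w6.png",im);np.save("pics/w6.npy",d)
E
```

```text
[ 0.515  0.573 -1.182  1.874  0.588  1.109  0.633] [0.5123 0.1913 0.1536] [-1.1 -0.2  0.2] [[-0.999  0.044 -0.006]
 [ 0.044  0.999  0.003]
 [ 0.006  0.003 -1.   ]]
```

View pics/w6.png

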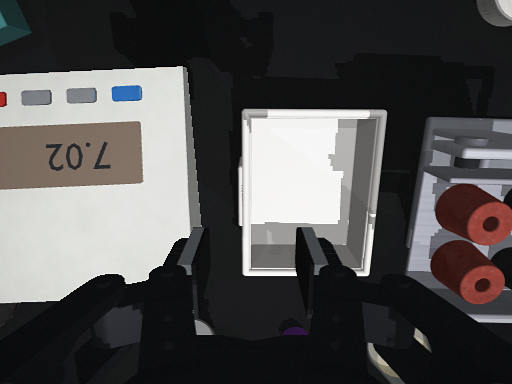

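```bash
python3 - <<'E'
from h import *
c=camera_info("wrist");E=np.load("pics/w6E.npy");P=cloud(c,E,np.load("pics/w6.npy"))
for v in (140,190,215): print(v,["%d:%d,%d,%d"%((u,)+tuple((P[v,u]*1000).astype(int))) for u in list(range(184,256,3))])
E
```

```text
140 ['184:478,138,34', '187:479,139,29', '190:480,139,16', '193:482,139,3', '196:483,141,0', '199:445,193,297', '202:483,147,0', '205:483,150,1', '208:483,152,0', '211:483,155,0', '214:483,158,0', '217:483,160,1', '220:484,163,0', '223:484,166,0', '226:484,168,1', '229:484,171,0', '232:484,174,0', '235:484,176,0', '238:484,179,0', '241:484,182,0', '244:478,186,52', '247:478,188,53', '250:478,190,51', '253:484,193,3']
190 ['184:516,136,45', '187:516,138,45', '190:519,139,35', '193:522,139,24', '196:527,139,9', '199:529,140,0', '202:529,143,1', '205:529,146,1', '208:530,148,1', '211:529,151,1', '214:530,154,1', '217:530,157,0', '220:530,160,0', '223:530,162,0', '226:530,165,2', '229:531,168,0', '232:531,171,0', '235:531,174,0', '238:531,176,0', '241:517,182,50', '244:516,184,53', '247:516,186,52', '250:517,189,50', '253:531,190,3']
215 ['184:536,135,48', '187:536,137,48', '190:537,139,46', '193:541,139,34', '196:546,139,21', '199:552,139,6', '202:554,141,0', '205:554,144,1', '208:555,146,0', '211:555,149,0', '214:555,152,0', '217:555,155,1', '220:555,158,0', '223:555,161,1', '226:555,164,0', '229:555,166,0', '232:556,169,0', '235:555,172,1', '238:556,175,0', '241:537,180,50', '244:536,183,53', '247:536,185,53', '250:537,188,51', '253:555,189,4']
```

move_arm:
  plan:
    - {"dp": [-0.0093, -0.0056, 0.03], "rot": [0, 0, 0]}
    - {"dp": [0, 0, 0.03], "rot": [0, 0, 0]}
    - {"dp": [0, 0, 0], "rot": [0, 0, 0]}
  gripper: 0.032

```text
time: 10.0
ee_pos: [0.5198, 0.1782, 0.0931]
ee_rot: [-0.08, -3.132, 0.007]
contact_force: [-0.5, -1.0, 0.6]
finger_gap: 0.0314
```

move_arm:
  plan:
    - {"dp": [-0.0015, 0.0073, 0.01], "rot": [0, 0, 0]}
    - {"dp": [0, 0, 0], "rot": [0, 0, 0]}

```text
time: 10.2
ee_pos: [0.5254, 0.1895, 0.0877]
ee_rot: [0.078, 3.14, 0.002]
contact_force: [-0.4, -0.3, -0.3]
finger_gap: 0.0317
```

```bash
python3 - <<'E'
from tubfit import *
o=observe();print(o["joint_pos"].round(3),o["ee_pos"].round(4),o["contact_force"].round(1),R.from_rotvec(o["ee_rot"]).as_matrix().round(3))
E
```

```text
[ 0.437  0.664 -1.082  1.893  0.693  1.018  0.572] [0.5254 0.1895 0.0877] [-0.4 -0.3 -0.3] [[-0.999  0.049  0.   ]
 [ 0.049  0.999  0.001]
 [-0.     0.001 -1.   ]]
```

move_arm:
  plan:
    - {"dp": [0.003, -0.004, 0], "rot": [0, 0, 0]}
    - {"dp": [0, 0, 0.02], "rot": [0, 0, 0]}
    - {"dp": [0, 0, 0.01], "rot": [0, 0, 0]}
    - {"dp": [0, 0, 0], "rot": [0, 0, 0]}
    - {"dp": [0, 0, 0], "rot": [0, 0, 0]}

```text
time: 10.7
ee_pos: [0.5222, 0.1839, 0.0568]
ee_rot: [-0.08, -3.14, 0.001]
contact_force: [0.4, 0.8, 0.0]
finger_gap: 0.0321
```

```bash
python3 - <<'E'
from tubfit import *
o=observe();print(o["joint_pos"].round(3),o["ee_pos"].round(4),o["contact_force"].round(1),R.from_rotvec(o["ee_rot"]).as_matrix().round(3))
im,d=get_image("wrist");cv2.imwrite("pics/w7.png",im)
c,E=ext("wrist",o);P=cloud(c,E,d)
for v in (170,190,215): print(v,["%d:%d,%d,%d"%((u,)+tuple((P[v,u]*1000).astype(int))) for u in list(range(220,290,4))])
E
```

```text
[ 0.418  0.697 -1.042  1.917  0.735  0.971  0.546] [0.5222 0.1839 0.0568] [0.4 0.8 0. ] [[-0.999  0.051 -0.001]
 [ 0.051  0.999 -0.   ]
 [ 0.001 -0.    -1.   ]]
170 ['220:499,164,1', '224:500,166,0', '228:500,169,1', '232:500,171,1', '236:500,174,0', '240:500,176,0', '244:500,179,0', '248:498,182,10', '252:489,184,52', '256:488,186,54', '260:488,188,54', '264:489,190,50', '268:500,193,4', '272:500,196,4', '276:500,198,6', '280:500,201,5', '284:500,203,5', '288:501,206,4']
190 ['220:513,163,0', '224:512,165,0', '228:513,168,1', '232:513,170,0', '236:513,173,1', '240:513,175,0', '244:513,178,0', '248:499,182,48', '252:498,184,51', '256:498,186,53', '260:498,188,53', '264:499,190,51', '268:513,193,4', '272:513,195,6', '276:513,198,4', '280:513,200,4', '284:513,203,5', '288:513,205,5']
215 ['220:529,162,0', '224:529,164,1', '228:530,167,0', '232:529,169,1', '236:530,172,0', '240:530,174,1', '244:530,177,0', '248:511,181,50', '252:510,183,53', '256:510,185,52', '260:510,187,53', '264:511,189,51', '268:529,192,4', '272:529,195,4', '276:529,197,5', '280:530,200,4', '284:530,202,5', '288:530,205,4']
```

View pics/w7.png

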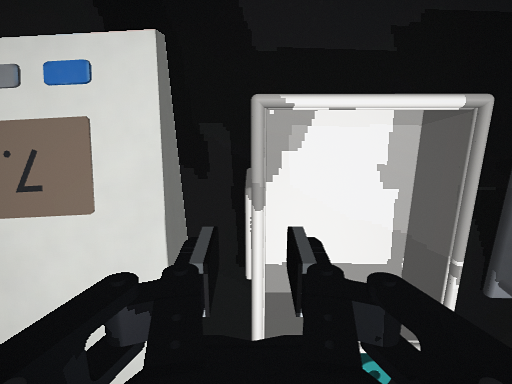

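Aligned over the lug: it shows at (248, 170–275) between the open pads at (210, 265) and (295, 265). Going down and pinching.

move_arm:
  plan:
    - {"dp": [0, 0.001, 0.018], "rot": [0, 0, 0]}
    - {"dp": [0, 0, 0.016], "rot": [0, 0, 0]}
    - {"dp": [0, 0, 0], "rot": [0, 0, 0]}

```text
time: 11.05
ee_pos: [0.5203, 0.1837, 0.0201]
ee_rot: [-0.08, -3.135, 0.004]
contact_force: [0.4, -0.3, -0.1]
finger_gap: 0.0322
```

move_arm:
  plan:
    - {"dp": [0, 0, 0], "rot": [0, 0, 0]}
    - {"dp": [0, 0, 0], "rot": [0, 0, 0]}
    - {"dp": [0, 0, 0], "rot": [0, 0, 0]}
    - {"dp": [0, 0, 0], "rot": [0, 0, 0]}
  gripper: 0
  force: 50

```text
time: 11.45
ee_pos: [0.5224, 0.1849, 0.0232]
ee_rot: [-0.081, -3.14, 0.0]
contact_force: [0.5, 0.5, -2.9]
finger_gap: 0.009
```

move_arm:
  plan:
    - {"dp": [0, 0, -0.001], "rot": [0, 0, 0]}
    - {"dp": [0, 0.007, 0], "rot": [0, 0, 0]}
    - {"dp": [0, 0.009, 0], "rot": [0, 0, 0]}
    - {"dp": [0, 0.009, 0], "rot": [0, 0, 0]}
    - {"dp": [0, 0.008, 0], "rot": [0, 0, 0]}
    - {"dp": [0, 0, 0.001], "rot": [0, 0, 0]}
    - {"dp": [0, 0, 0], "rot": [0, 0, 0]}

```text
time: 12.15
ee_pos: [0.524, 0.2187, 0.0231]
ee_rot: [-0.079, -3.14, 0.0]
contact_force: [-0.3, 0.6, -2.0]
finger_gap: 0.0094
```

```bash
python3 - <<'E'
from tubfit import *
o=observe();print(o["joint_pos"].round(3),o["ee_pos"].round(4),o["contact_force"].round(1),o["finger_gap"],R.from_rotvec(o["ee_rot"]).as_matrix().round(3)[:,1])
im,d=get_image("side");cv2.imwrite("pics/s7c.png",cv2.resize(im[150:300,200:380],None,fx=4,fy=4,interpolation=cv2.INTER_CUBIC))
im,P=tub("t7")
cv2.imwrite("pics/t7c.png",cv2.resize(im[150:310,170:370],None,fx=3.75,fy=3.75,interpolation=cv2.INTER_CUBIC))
E
```

```text
[ 0.311  0.759 -0.986  1.894  0.791  0.94   0.462] [0.524  0.2187 0.0231] [-0.3  0.6 -2. ] 0.0093537943757962 [ 0.05   0.999 -0.   ]
rim pts 277 ((529.799560546875, 227.30462646484375), (191.22662353515625, 144.186767578125), 89.03614807128906) 0.052454375593921874
```

View pics/t7c.png

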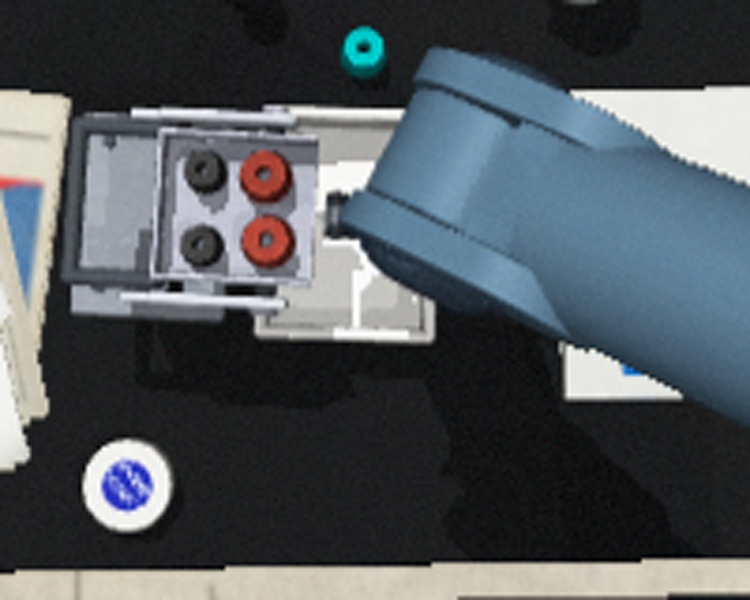

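View pics/s7c.png

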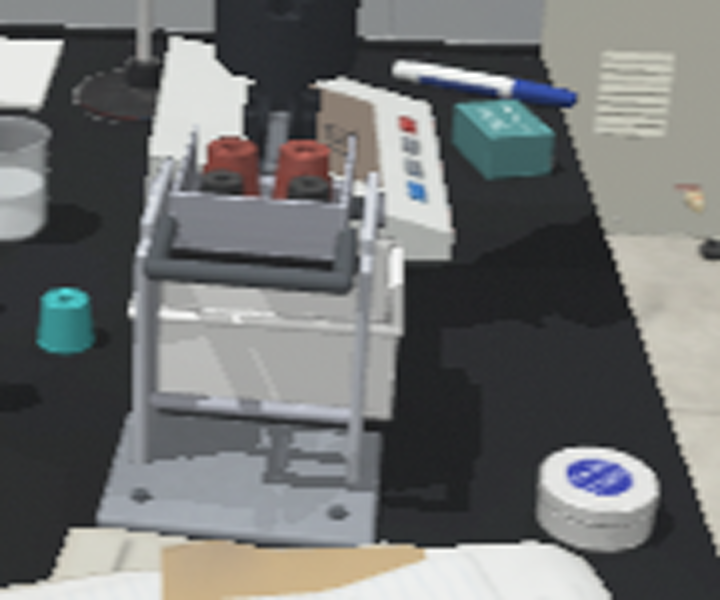

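move_arm:
  plan:
    - {"dp": [0, 0, 0], "rot": [0, 0, 0]}
    - {"dp": [0, 0, 0], "rot": [0, 0, 0]}
    - {"dp": [0, 0, 0], "rot": [0, 0, 0]}
    - {"dp": [0, 0, -0.02], "rot": [0, 0, 0]}
    - {"dp": [0, 0, -0.03], "rot": [0, 0, 0]}
    - {"dp": [0, -0.02, -0.04], "rot": [0, 0, 0]}
    - {"dp": [0, -0.02, -0.04], "rot": [0, 0, 0]}
    - {"dp": [0, 0, -0.04], "rot": [0, 0, 0]}
    - {"dp": [0, 0, -0.04], "rot": [0, 0, 0]}
    - {"dp": [0, 0, -0.02], "rot": [0, 0, 0]}
    - {"dp": [0, 0, 0], "rot": [0, 0, 0]}
  gripper: 0.03

```text
time: 13.35
ee_pos: [0.5242, 0.1801, 0.2584]
ee_rot: [0.08, 3.132, 0.003]
contact_force: [0.1, 0.8, -0.2]
finger_gap: 0.0299
```

```bash
python3 - <<'E'
from tubfit import *
o=observe();print(o["joint_pos"].round(3),o["ee_pos"].round(4),o["contact_force"].round(1),o["finger_gap"],R.from_rotvec(o["ee_rot"]).as_matrix().round(3)[:,1])
im,P=tub("t8")
cv2.imwrite("pics/t8c.png",cv2.resize(im[150:310,170:370],None,fx=3.75,fy=3.75,interpolation=cv2.INTER_CUBIC))
E
```

```text
[ 0.626  0.466 -1.289  1.764  0.473  1.265  0.739] [0.5242 0.1801 0.2584] [ 0.1  0.8 -0.2] 0.029862704484936203 [0.051 0.999 0.002]
rim pts 415 ((526.6417846679688, 267.5194396972656), (106.09481811523438, 135.69296264648438), 86.48979187011719) 0.05190753645010652
```

View pics/t8c.png

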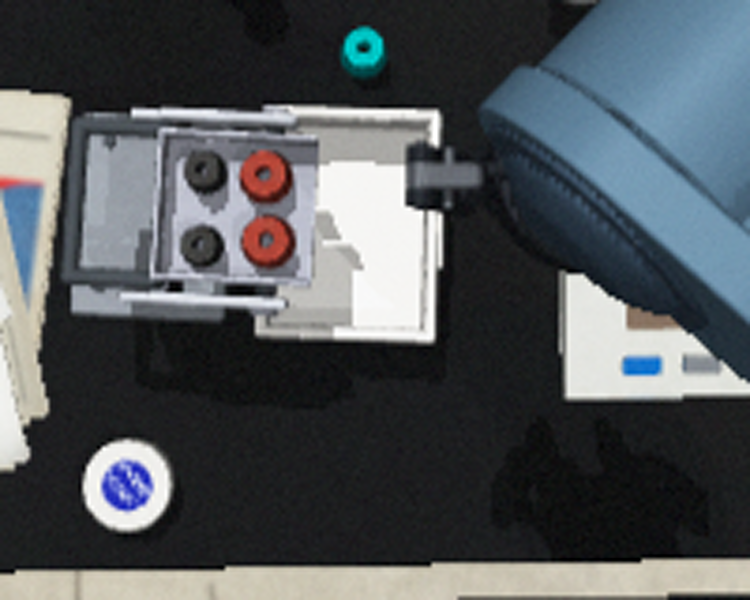

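move_arm:
  plan:
    - {"dp": [0, 0.03, 0], "rot": [0, 0, 0]}
    - {"dp": [0, 0.03, 0], "rot": [0, 0, 0]}
    - {"dp": [0, 0, 0], "rot": [0, 0, 0]}
  gripper: 0.04

```text
time: 13.7
ee_pos: [0.5224, 0.2429, 0.2526]
ee_rot: [-0.068, -3.139, -0.004]
contact_force: [0.4, 0.3, 1.1]
finger_gap: 0.04
```

```bash
python3 - <<'E'
from h import *
o=observe();print(o["joint_pos"].round(3),o["ee_pos"].round(4),R.from_rotvec(o["ee_rot"]).as_matrix().round(3))
E
```

```text
[ 0.454  0.515 -1.242  1.714  0.504  1.284  0.63 ] [0.5224 0.2429 0.2526] [[-0.999  0.043 -0.002]
 [ 0.043  0.999  0.003]
 [ 0.002  0.003 -1.   ]]
```

move_arm:
  plan:
    - {"dp": [0, 0.035, 0], "rot": [0, 0, 0]}
    - {"dp": [0, 0.035, 0], "rot": [0, 0, 0]}
    - {"dp": [-0.002, 0.035, 0], "rot": [0, 0, 0]}
    - {"dp": [-0.002, 0.035, 0], "rot": [0, 0, 0]}
    - {"dp": [0, 0.033, 0], "rot": [0, 0, 0]}
    - {"dp": [0, 0, 0], "rot": [0, 0, 0]}
    - {"dp": [0, 0, 0], "rot": [0, 0, 0]}

```text
time: 14.4
ee_pos: [0.537, 0.4105, 0.2517]
ee_rot: [-0.077, -3.139, 0.004]
contact_force: [0.7, -0.4, 0.5]
finger_gap: 0.0401
```

```bash
python3 - <<'E'
from h import *
o=observe();print(o["joint_pos"].round(3),o["ee_pos"].round(4),R.from_rotvec(o["ee_rot"]).as_matrix().round(3))
im,d=get_image("wrist");cv2.imwrite("pics/w8.png",im);c,E=ext("wrist",o);np.save("pics/w8E.npy",E);np.save("pics/w8.npy",d)
E
```

```text
[ 0.02   0.677 -1.114  1.463  0.609  1.381  0.401] [0.537  0.4105 0.2517] [[-0.999  0.049 -0.002]
 [ 0.049  0.999 -0.002]
 [ 0.002 -0.002 -1.   ]]
```

View pics/w8.png

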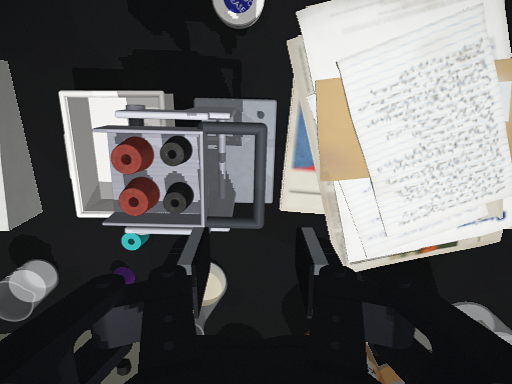

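```bash
python3 - <<'E'
from h import *
c=camera_info("wrist");E=np.load("pics/w8E.npy");P=cloud(c,E,np.load("pics/w8.npy"))
m=P[130:222,250:272].reshape(-1,3);m=m[(m[:,2]>.11)&(m[:,2]<.14)]
vx,vy,x,y=cv2.fitLine(m[:,:2].astype(np.float32),cv2.DIST_HUBER,0,.01,.01).ravel()
print(len(m),m.mean(0),m.min(0),m.max(0),vy/vx)
m=m[m[:,2]>np.percentile(m[:,2],60)];print(m.mean(0))
# arm inner edges
for u in (225,240): print([ "%d:%d,%d"%((v,)+tuple((P[v,u,[0,2]]*1000).astype(int))) for v in list(range(116,140,2))+list(range(206,232,2))])
E
```

```text
1131 [0.53573991 0.41579587 0.12877421] [0.4982284  0.40573221 0.12374831] [0.57773842 0.42342177 0.13171759] -0.06743826
[0.53559749 0.41599922 0.12990045]
['116:486,119', '118:488,116', '120:496,39', '122:491,126', '124:492,128', '126:494,129', '128:495,130', '130:497,129', '132:498,129', '134:510,38', '136:513,36', '138:515,38', '206:583,66', '208:583,72', '210:583,78', '212:583,83', '214:583,89', '216:572,123', '218:572,127', '220:574,128', '222:575,130', '224:577,129', '226:579,129', '228:585,119', '230:587,119']
['116:494,9', '118:497,8', '120:499,8', '122:491,127', '124:493,128', '126:494,129', '128:496,129', '130:497,129', '132:499,127', '134:515,9', '136:517,8', '138:519,8', '206:606,0', '208:609,1', '210:611,1', '212:614,0', '214:617,1', '216:620,0', '218:573,127', '220:575,127', '222:576,129', '224:578,129', '226:580,129', '228:636,1', '230:639,0']
```

move_arm:
  plan:
    - {"dp": [0.0015, 0.006, 0.02], "rot": [0, 0, 0]}
    - {"dp": [0, 0, 0.03], "rot": [0, 0, 0]}
    - {"dp": [0, 0, 0.03], "rot": [0, 0, 0]}
    - {"dp": [0, 0, 0], "rot": [0, 0, 0]}
    - {"dp": [0, 0, 0], "rot": [0, 0, 0]}

```text
time: 14.95
ee_pos: [0.5371, 0.4148, 0.1718]
ee_rot: [-0.083, -3.139, 0.003]
contact_force: [-0.4, -0.5, 0.2]
finger_gap: 0.0402
```

```bash
python3 - <<'E'
from h import *
o=observe();print(o["joint_pos"].round(3),o["ee_pos"].round(4),R.from_rotvec(o["ee_rot"]).as_matrix().round(3)[:,1:])
E
```

```text
[-0.008  0.748 -1.062  1.533  0.672  1.265  0.353] [0.5371 0.4148 0.1718] [[ 0.053 -0.002]
 [ 0.999 -0.002]
 [-0.002 -1.   ]]
```

move_arm:
  plan:
    - {"dp": [0.001, 0.0015, 0.02], "rot": [0, 0, 0]}
    - {"dp": [0, 0, 0.02], "rot": [0, 0, 0]}
    - {"dp": [0, 0, 0.015], "rot": [0, 0, 0]}
    - {"dp": [0, 0, 0.01], "rot": [0, 0, 0]}
    - {"dp": [0, 0, 0], "rot": [0, 0, 0]}
    - {"dp": [0, 0, 0], "rot": [0, 0, 0]}

```text
time: 15.55
ee_pos: [0.536, 0.4183, 0.1081]
ee_rot: [-0.08, -3.14, -0.0]
contact_force: [-0.7, -0.7, 0.1]
finger_gap: 0.0402
```

```bash
python3 - <<'E'
from h import *
o=observe();print(o["joint_pos"].round(3),o["ee_pos"].round(4),o["contact_force"].round(1),R.from_rotvec(o["ee_rot"]).as_matrix().round(3)[:,1:])
im,d=get_image("side");cv2.imwrite("pics/s9c.png",cv2.resize(im[100:290,180:360],None,fx=3,fy=3,interpolation=cv2.INTER_CUBIC))
im,d=get_image("wrist");cv2.imwrite("pics/w9.png",im)
E
```

```text
[-0.037  0.811 -1.014  1.574  0.73   1.175  0.315] [0.536  0.4183 0.1081] [-0.7 -0.7  0.1] [[ 0.051 -0.   ]
 [ 0.999  0.   ]
 [ 0.    -1.   ]]
```

View pics/s9c.png

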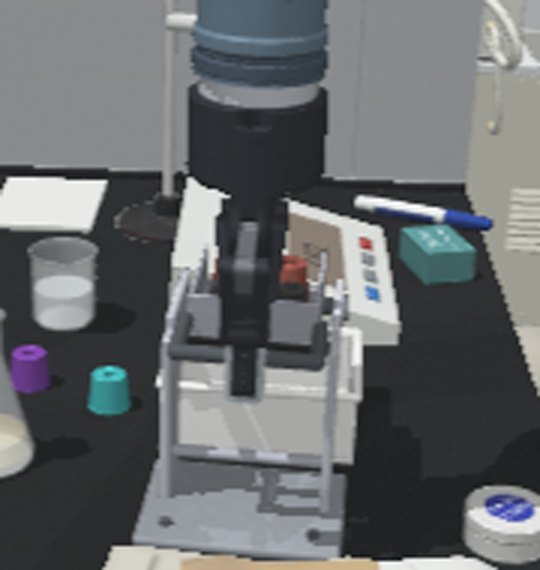

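View pics/w9.png

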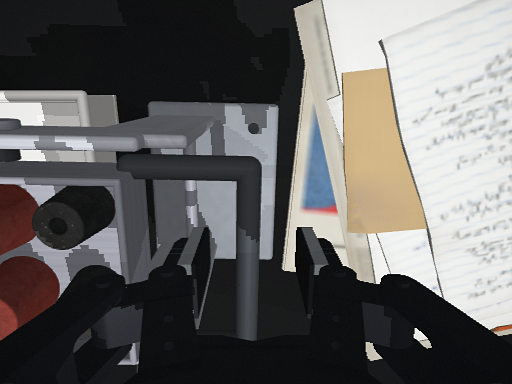

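move_arm:
  plan:
    - {"dp": [0, -0.001, 0.001], "rot": [0, 0, 0]}
    - {"dp": [0, -0.001, 0], "rot": [0, 0, 0]}
    - {"dp": [0, 0, 0], "rot": [0, 0, 0]}
    - {"dp": [0, 0, 0], "rot": [0, 0, 0]}
    - {"dp": [0, 0, 0], "rot": [0, 0, 0]}
  gripper: 0
  force: 40

```text
time: 16.15
ee_pos: [0.5362, 0.4166, 0.1078]
ee_rot: [0.081, 3.14, 0.001]
contact_force: [-0.9, 0.1, 2.0]
finger_gap: 0.0083
```

```bash
python3 - <<'E'
import numpy as np
f=lambda d:np.array([105*np.cos(d)-12*np.sin(d),105*np.sin(d)+12*np.cos(d)])
t=np.radians(np.arange(0,16)*4);p=np.array([f(a) for a in t])
for i,q in enumerate(np.diff(p,axis=0)): print(i*4+4,(q*[1,-1]).round(1),(p[i+1]-p[0]).round(1))
E
```

```text
4 [-1.1 -7.3] [-1.1  7.3]
8 [-1.6 -7.2] [-2.7 14.5]
12 [-2.1 -7.1] [-4.8 21.6]
16 [-2.6 -6.9] [-7.4 28.5]
20 [-3.1 -6.7] [-10.4  35.2]
24 [-3.5 -6.5] [-14.   41.7]
28 [-4.  -6.2] [-17.9  47.9]
32 [-4.4 -5.9] [-22.3  53.8]
36 [-4.8 -5.6] [-27.1  59.4]
40 [-5.2 -5.3] [-32.3  64.7]
44 [-5.5 -4.9] [-37.8  69.6]
48 [-5.9 -4.5] [-43.7  74.1]
52 [-6.2 -4.1] [-49.8  78.1]
56 [-6.4 -3.6] [-56.2  81.8]
60 [-6.7 -3.2] [-62.9  84.9]
```

move_arm:
  plan:
    - {"dp": [0, -0.0011, -0.0073], "rot": [0, 0, 0]}
    - {"dp": [0, -0.0016, -0.0072], "rot": [0, 0, 0]}
    - {"dp": [0, -0.0021, -0.0071], "rot": [0, 0, 0]}
    - {"dp": [0, -0.0026, -0.0069], "rot": [0, 0, 0]}
    - {"dp": [0, -0.0031, -0.0067], "rot": [0, 0, 0]}
    - {"dp": [0, 0, 0], "rot": [0, 0, 0]}

```text
time: 16.75
ee_pos: [0.5354, 0.4064, 0.1441]
ee_rot: [0.081, 3.14, 0.003]
contact_force: [0.5, 5.3, -0.1]
finger_gap: 0.0083
```

```bash
python3 - <<'E'
from h import *
o=observe();print(o["joint_pos"].round(3),o["ee_pos"].round(4),o["contact_force"].round(1),o["finger_gap"],R.from_rotvec(o["ee_rot"]).as_matrix().round(3)[:,1:])
im,d=get_image("side");cv2.imwrite("pics/s10c.png",cv2.resize(im[80:290,180:360],None,fx=2.8,fy=2.8,interpolation=cv2.INTER_CUBIC))
E
```

```text
[ 0.004  0.763 -1.048  1.575  0.693  1.214  0.344] [0.5354 0.4064 0.1441] [ 0.5  5.3 -0.1] 0.00831537795009923 [[ 0.051  0.001]
 [ 0.999  0.002]
 [ 0.002 -1.   ]]
```

View pics/s10c.png

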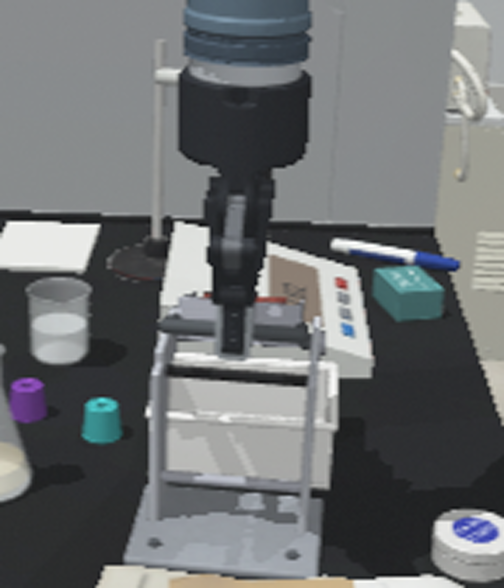

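move_arm:
  plan:
    - {"dp": [0, -0.0035, -0.0065], "rot": [0, 0, 0]}
    - {"dp": [0, -0.004, -0.0062], "rot": [0, 0, 0]}
    - {"dp": [0, -0.0044, -0.0059], "rot": [0, 0, 0]}
    - {"dp": [0, -0.0048, -0.0056], "rot": [0, 0, 0]}
    - {"dp": [0, -0.0052, -0.0053], "rot": [0, 0, 0]}
    - {"dp": [0, 0, 0], "rot": [0, 0, 0]}

```text
time: 17.4
ee_pos: [0.534, 0.3858, 0.1741]
ee_rot: [0.079, 3.14, 0.006]
contact_force: [-0.3, 5.5, 4.6]
finger_gap: 0.0083
```

```bash
python3 - <<'E'
from h import *
o=observe();print(o["joint_pos"].round(3),o["ee_pos"].round(4),o["contact_force"].round(1),o["finger_gap"],R.from_rotvec(o["ee_rot"]).as_matrix().round(3)[:,1:])
im,d=get_image("side");cv2.imwrite("pics/s11c.png",cv2.resize(im[80:290,180:360],None,fx=2.8,fy=2.8,interpolation=cv2.INTER_CUBIC))
E
```

```text
[ 0.062  0.715 -1.083  1.589  0.657  1.24   0.381] [0.534  0.3858 0.1741] [-0.3  5.5  4.6] 0.008325989576306047 [[ 0.051  0.001]
 [ 0.999  0.004]
 [ 0.004 -1.   ]]
```

View pics/s11c.png

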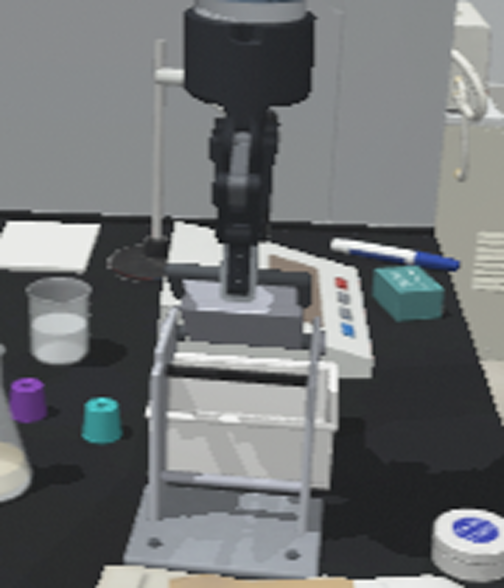

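move_arm:
  plan:
    - {"dp": [0, -0.0055, -0.0048], "rot": [0, 0, 0]}
    - {"dp": [0, -0.0059, -0.0044], "rot": [0, 0, 0]}
    - {"dp": [0, -0.0062, -0.004], "rot": [0, 0, 0]}
    - {"dp": [0, -0.0064, -0.0035], "rot": [0, 0, 0]}
    - {"dp": [0, -0.0067, -0.003], "rot": [0, 0, 0]}
    - {"dp": [0, 0, 0], "rot": [0, 0, 0]}
    - {"dp": [0, 0, 0], "rot": [0, 0, 0]}

```text
time: 18.15
ee_pos: [0.532, 0.3577, 0.1952]
ee_rot: [0.077, 3.139, 0.012]
contact_force: [-1.5, 6.8, 9.3]
finger_gap: 0.0084
```

```bash
python3 - <<'E'
from h import *
o=observe();print(o["joint_pos"].round(3),o["ee_pos"].round(4),o["contact_force"].round(1),o["finger_gap"],R.from_rotvec(o["ee_rot"]).as_matrix().round(3)[:,1:])
im,d=get_image("side");cv2.imwrite("pics/s12c.png",cv2.resize(im[80:290,180:360],None,fx=2.8,fy=2.8,interpolation=cv2.INTER_CUBIC))
im,d=get_image("top");cv2.imwrite("pics/t12c.png",cv2.resize(im[150:310,170:370],None,fx=3.75,fy=3.75,interpolation=cv2.INTER_CUBIC))
E
```

```text
[ 0.138  0.669 -1.119  1.619  0.625  1.25   0.425] [0.532  0.3577 0.1952] [-1.5  6.8  9.3] 0.008358975065511616 [[ 0.049  0.002]
 [ 0.999  0.008]
 [ 0.008 -1.   ]]
```

View pics/s12c.png

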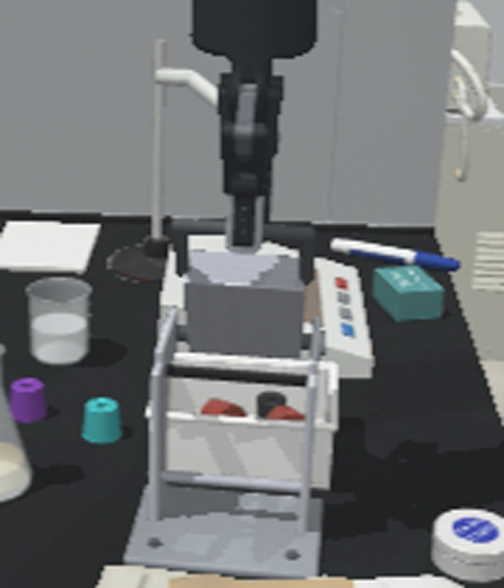

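View pics/t12c.png

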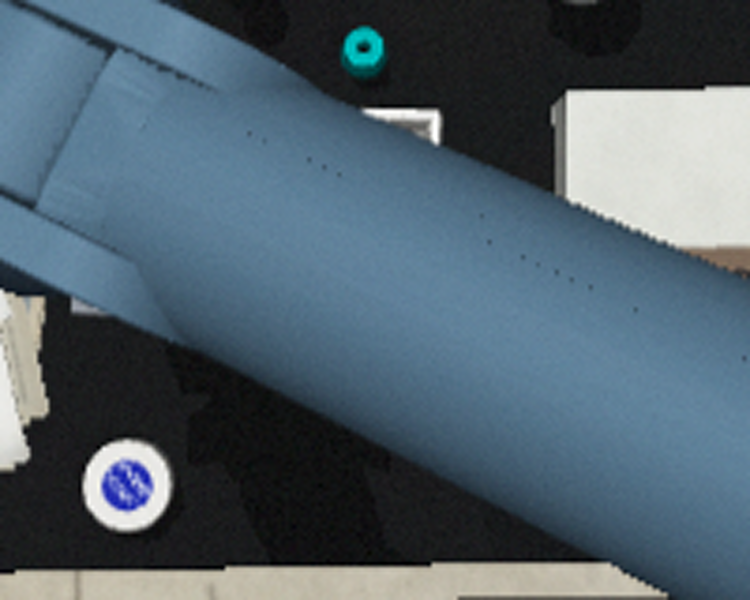

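move_arm:
  plan:
    - {"dp": [0, -0.0035, -0.001], "rot": [0, 0, 0]}
    - {"dp": [0, -0.002, -0.0005], "rot": [0, 0, 0]}
    - {"dp": [0, 0, 0], "rot": [0, 0, 0]}
    - {"dp": [0, 0, 0], "rot": [0, 0, 0]}
    - {"dp": [0, 0, 0], "rot": [0, 0, 0]}

```text
time: 18.75
ee_pos: [0.5317, 0.3533, 0.1975]
ee_rot: [0.076, 3.138, 0.014]
contact_force: [-0.7, 6.9, 10.7]
finger_gap: 0.0078
```

```bash
python3 - <<'E'
from h import *
o=observe();print(o["joint_pos"].round(3),o["ee_pos"].round(4),o["contact_force"].round(1),o["finger_gap"])
im,d=get_image("side");cv2.imwrite("pics/s13c.png",cv2.resize(im[150:270,225:325],None,fx=5,fy=5,interpolation=cv2.INTER_CUBIC))
im,d=get_image("wrist");cv2.imwrite("pics/w13.png",im)
E
```

```text
[ 0.151  0.662 -1.124  1.625  0.62   1.248  0.432] [0.5317 0.3533 0.1975] [-0.7  6.9 10.7] 0.007829051339084084
```

View pics/s13c.png

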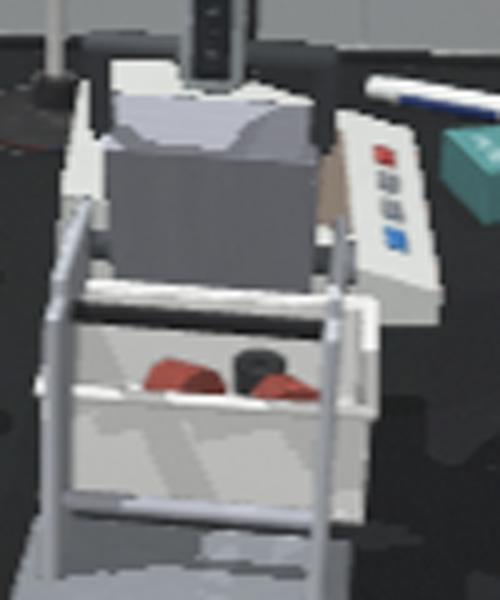

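View pics/w13.png

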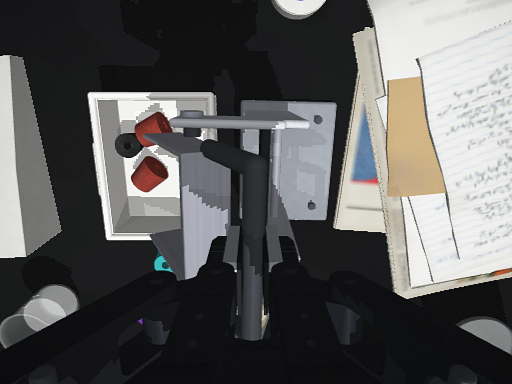

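move_arm:
  plan:
    - {"dp": [0, -0.002, -0.002], "rot": [0, 0, 0]}
    - {"dp": [0, -0.002, -0.002], "rot": [0, 0, 0]}
    - {"dp": [0, 0, 0], "rot": [0, 0, 0]}
    - {"dp": [0, 0, 0], "rot": [0, 0, 0]}

```text
time: 19.25
ee_pos: [0.5313, 0.3487, 0.1996]
ee_rot: [0.076, 3.139, 0.013]
contact_force: [0.3, 7.4, 4.9]
finger_gap: 0.0078
```

```bash
python3 - <<'E'
from h import *
o=observe();print(o["joint_pos"].round(3),o["ee_pos"].round(4),o["contact_force"].round(1),o["finger_gap"])
im,d=get_image("side");cv2.imwrite("pics/s14c.png",cv2.resize(im[150:270,225:325],None,fx=5,fy=5,interpolation=cv2.INTER_CUBIC))
im,d=get_image("wrist");cv2.imwrite("pics/w14.png",cv2.resize(im[80:280,70:320],None,fx=3,fy=3,interpolation=cv2.INTER_CUBIC))
E
```

```text
[ 0.162  0.656 -1.128  1.629  0.615  1.25   0.439] [0.5313 0.3487 0.1996] [0.3 7.4 4.9] 0.007797312346126957
```

View pics/s14c.png

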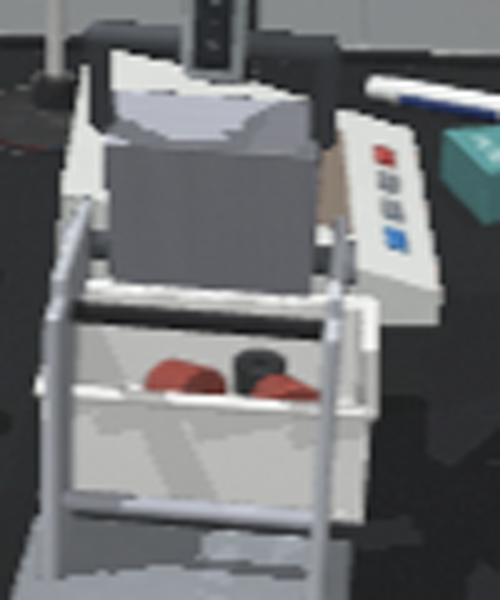

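View pics/w14.png

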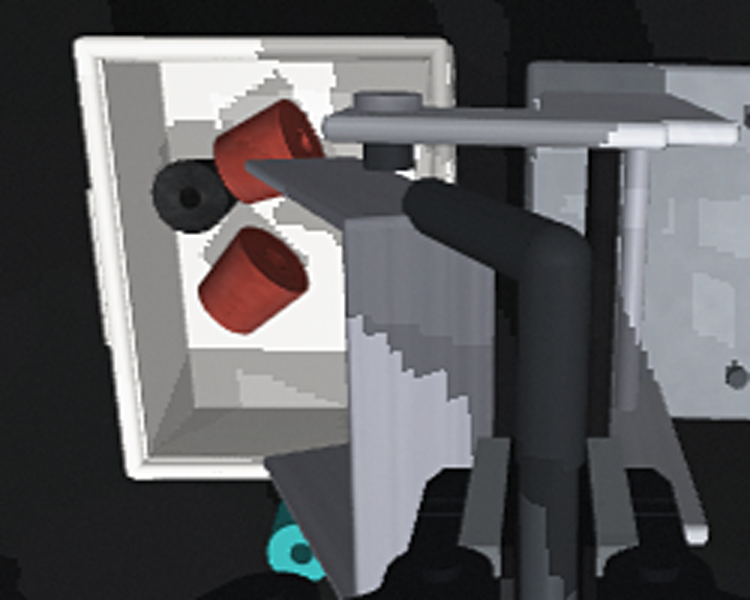

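move_arm:
  plan:
    - {"dp": [0, 0.004, 0.002], "rot": [0, 0, 0]}
    - {"dp": [0, 0.005, 0.002], "rot": [0, 0, 0]}
    - {"dp": [0, 0.0062, 0.0035], "rot": [0, 0, 0]}
    - {"dp": [0, 0.0062, 0.0039], "rot": [0, 0, 0]}
    - {"dp": [0, 0.0062, 0.004], "rot": [0, 0, 0]}
    - {"dp": [0, 0.0059, 0.0044], "rot": [0, 0, 0]}
    - {"dp": [0, 0.0055, 0.0048], "rot": [0, 0, 0]}
    - {"dp": [0, 0.0052, 0.0053], "rot": [0, 0, 0]}
    - {"dp": [0, 0, 0], "rot": [0, 0, 0]}

```text
time: 20.25
ee_pos: [0.5343, 0.3907, 0.1689]
ee_rot: [0.077, 3.139, 0.006]
contact_force: [-0.0, 5.6, 5.9]
finger_gap: 0.0081
```

```bash
python3 - <<'E'
from h import *
o=observe();print(o["joint_pos"].round(3),o["ee_pos"].round(4),o["contact_force"].round(1),o["finger_gap"])
im,d=get_image("wrist");cv2.imwrite("pics/w15.png",cv2.resize(im[80:280,70:320],None,fx=3,fy=3,interpolation=cv2.INTER_CUBIC))
E
```

```text
[ 0.049  0.724 -1.077  1.585  0.665  1.236  0.374] [0.5343 0.3907 0.1689] [-0.   5.6  5.9] 0.008130318836281798
```

View pics/w15.png

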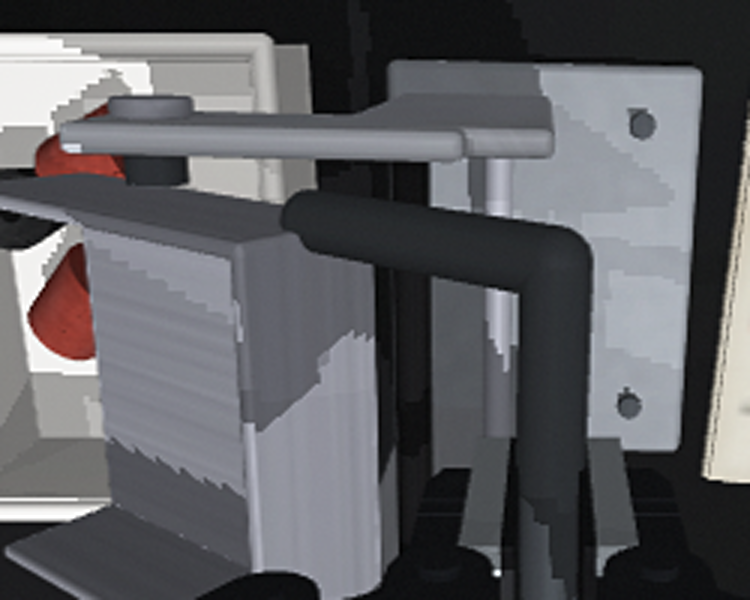

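move_arm:
  plan:
    - {"dp": [0, 0.0046, 0.0055], "rot": [0, 0, 0]}
    - {"dp": [0, 0.0042, 0.0061], "rot": [0, 0, 0]}
    - {"dp": [0, 0.0038, 0.0063], "rot": [0, 0, 0]}
    - {"dp": [0, 0.0033, 0.0066], "rot": [0, 0, 0]}
    - {"dp": [0, 0.0028, 0.0068], "rot": [0, 0, 0]}
    - {"dp": [0, 0.0024, 0.007], "rot": [0, 0, 0]}
    - {"dp": [0, 0.0019, 0.0071], "rot": [0, 0, 0]}
    - {"dp": [0, 0.0014, 0.007], "rot": [0, 0, 0]}
    - {"dp": [0, 0.0008, 0.004], "rot": [0, 0, 0]}
    - {"dp": [0, 0, 0], "rot": [0, 0, 0]}
    - {"dp": [0, 0, 0], "rot": [0, 0, 0]}

```text
time: 21.4
ee_pos: [0.5361, 0.416, 0.1121]
ee_rot: [0.078, 3.138, 0.008]
contact_force: [2.3, 7.1, 2.2]
finger_gap: 0.0081
```

```bash
python3 - <<'E'
from h import *
o=observe();print(o["joint_pos"].round(3),o["ee_pos"].round(4),o["contact_force"].round(1),o["finger_gap"])
im,d=get_image("side");cv2.imwrite("pics/s16c.png",cv2.resize(im[150:290,215:335],None,fx=4,fy=4,interpolation=cv2.INTER_CUBIC))
E
```

```text
[-0.027  0.803 -1.02   1.58   0.726  1.172  0.32 ] [0.5361 0.416  0.1121] [2.3 7.1 2.2] 0.00807097478169536
```

View pics/s16c.png

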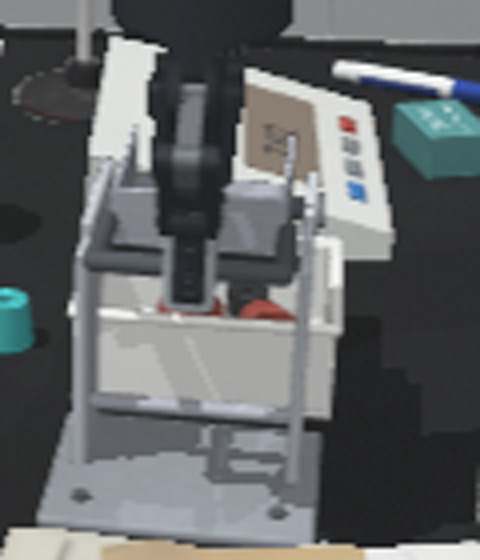

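move_arm:
  plan:
    - {"dp": [0, -0.002, 0.002], "rot": [0, 0, 0]}
    - {"dp": [0, -0.001, 0.002], "rot": [0, 0, 0]}
    - {"dp": [0, 0, 0.001], "rot": [0, 0, 0]}
    - {"dp": [0, 0, 0], "rot": [0, 0, 0]}

```text
time: 21.85
ee_pos: [0.5362, 0.4165, 0.1086]
ee_rot: [0.076, 3.136, 0.019]
contact_force: [2.7, 12.0, 1.2]
finger_gap: 0.0083
```

move_arm:
  plan:
    - {"dp": [0, 0.003, 0], "rot": [0, 0, 0]}
    - {"dp": [0, 0.003, 0.001], "rot": [0, 0, 0]}
    - {"dp": [0, 0, 0], "rot": [0, 0, 0]}
    - {"dp": [0, 0, 0], "rot": [0, 0, 0]}

```text
time: 22.25
ee_pos: [0.5362, 0.4165, 0.108]
ee_rot: [0.08, 3.139, -0.002]
contact_force: [-1.4, 0.3, 11.3]
finger_gap: 0.0082
```

move_arm:
  plan:
    - {"dp": [0, 0, -0.0005], "rot": [0, 0, 0]}
    - {"dp": [0, 0, 0], "rot": [0, 0, 0]}
    - {"dp": [0, 0, 0], "rot": [0, 0, 0]}
    - {"dp": [0, 0, 0], "rot": [0, 0, 0]}
  gripper: 0.035

```text
time: 22.65
ee_pos: [0.5357, 0.4146, 0.104]
ee_rot: [-0.081, -3.139, 0.005]
contact_force: [0.0, -0.3, -0.2]
finger_gap: 0.0354
```

move_arm:
  plan:
    - {"dp": [0, 0, -0.015], "rot": [0, 0, 0]}
    - {"dp": [0, 0, -0.03], "rot": [0, 0, 0]}
    - {"dp": [0, 0, -0.04], "rot": [0, 0, 0]}
    - {"dp": [0, 0, -0.04], "rot": [0, 0, 0]}
    - {"dp": [0, 0, -0.04], "rot": [0, 0, 0]}
    - {"dp": [0, 0, 0], "rot": [0, 0, 0]}

```text
time: 23.25
ee_pos: [0.5373, 0.4198, 0.2793]
ee_rot: [0.08, 3.132, 0.015]
contact_force: [-0.1, 1.3, 0.8]
finger_gap: 0.0353
```

```bash
python3 - <<'E'
from h import *
o=observe();print(o["joint_pos"].round(3),o["ee_pos"].round(4),o["contact_force"].round(1),o["finger_gap"])
im,d=get_image("wrist");cv2.imwrite("pics/w17.png",im)
im,d=get_image("top");cv2.imwrite("pics/t17.png",im)
E
```

```text
[ 0.012  0.659 -1.127  1.429  0.598  1.41   0.402] [0.5373 0.4198 0.2793] [-0.1  1.3  0.8] 0.03529495898602488
```

View pics/w17.png

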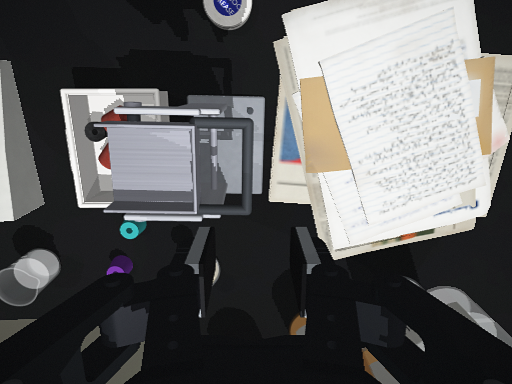

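View pics/t17.png

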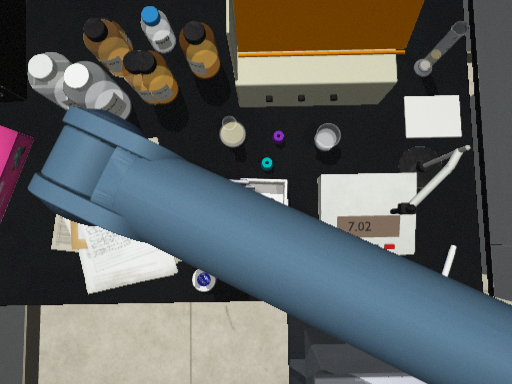

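move_arm:
  plan:
    - {"dp": [0, -0.035, 0], "rot": [0, 0, 0]}
    - {"dp": [0, -0.04, 0], "rot": [0, 0, 0]}
    - {"dp": [0, -0.04, 0], "rot": [0, 0, 0]}
    - {"dp": [0, -0.04, 0], "rot": [0, 0, 0]}
    - {"dp": [0, -0.04, 0], "rot": [0, 0, 0]}
    - {"dp": [0, -0.04, 0], "rot": [0, 0, 0]}
    - {"dp": [0, 0, 0], "rot": [0, 0, 0]}

```text
time: 24.05
ee_pos: [0.525, 0.1712, 0.2673]
ee_rot: [-0.101, -3.136, 0.012]
contact_force: [0.2, -0.3, 0.1]
finger_gap: 0.035
```

```bash
python3 - <<'E'
from h import *
o=observe();print(o["joint_pos"].round(3),o["ee_pos"].round(4),o["contact_force"].round(1),o["finger_gap"])
im,d=get_image("wrist");cv2.imwrite("pics/w18.png",im)
im,d=get_image("top");cv2.imwrite("pics/t18c.png",cv2.resize(im[150:310,170:370],None,fx=3.75,fy=3.75,interpolation=cv2.INTER_CUBIC))
im,d=get_image("side");cv2.imwrite("pics/s18c.png",cv2.resize(im[170:290,215:335],None,fx=5,fy=5,interpolation=cv2.INTER_CUBIC))
E
```

```text
[ 0.632  0.456 -1.282  1.747  0.458  1.294  0.75 ] [0.525  0.1712 0.2673] [ 0.2 -0.3  0.1] 0.034976977736860156
```

View pics/w18.png

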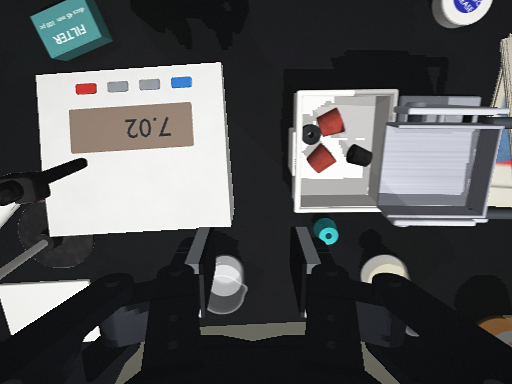

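View pics/t18c.png

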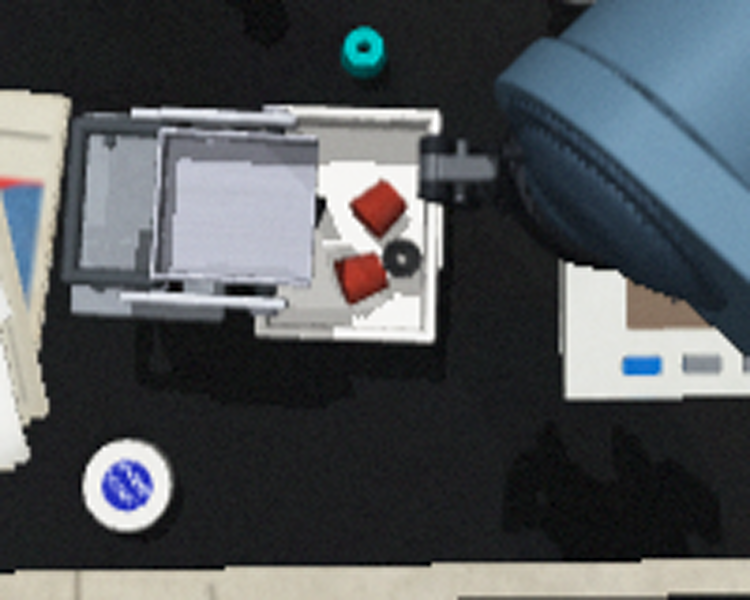

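View pics/s18c.png

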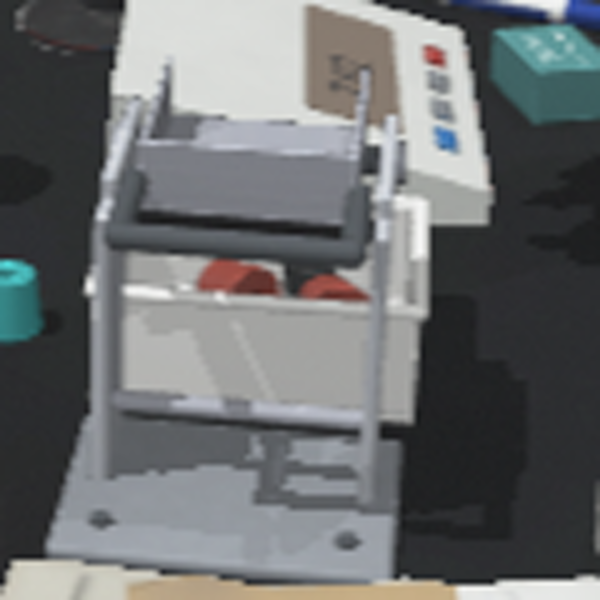

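```bash
python3 - <<'E'
from tubfit import *
im,P=tub("t19")
m=P[184:226,186:194].reshape(-1,3);m=m[(m[:,2]>.11)&(m[:,2]<.16)];print("bail",m.mean(0),np.median(m[:,2]))
o=observe();c,E=ext("wrist",o);w,d=get_image("wrist");Q=cloud(c,E,d)
O=np.array([.5311,.3566]);
hsv=cv2.cvtColor(w,cv2.COLOR_BGR2HSV)
for n,(u,v) in dict(b1=(311,133),r1=(331,122),r2=(321,158),b2=(358,155)).items():
    p=np.median(Q[v-3:v+4,u-3:u+4].reshape(-1,3),0);q=p[:2]-np.array([.5265,.2705])
    print(n,p.round(3),"tub xy",(q@[.056,.998]).round(3),(q@[-.998,.056]).round(3))
q=np.array([.5265,.2705])-O;print("tub in stand",q@[.056,.998],q@[-.998,.056])
for n,u,v in [("tin",204,279),("flask",232,134),("beaker",327,138)]: print(n,P[v,u].round(3))
E
```

```text
rim pts 412 ((524.5451049804688, 226.5963897705078), (188.88331604003906, 135.45611572265625), 87.13829040527344) 0.05178356677126027
bail [0.53157088 0.41652451 0.12802339] 0.12825770134181008
b1 [0.504 0.251 0.028] tub xy -0.02 0.021
r1 [0.494 0.279 0.005] tub xy 0.007 0.033
r2 [0.537 0.266 0.011] tub xy -0.004 -0.01
b2 [0.535 0.311 0.017] tub xy 0.041 -0.007
tub in stand -0.08618539999999995 -0.00023079999999994907
tin [0.374 0.403 0.024]
flask [0.692 0.334 0.065]
beaker [0.687 0.119 0.03 ]
```

```bash
python3 -c "
from station import *
print(close_job())"
```

```text
the job is handed in; nothing more can be done
None
```

I moved the tub under the mouth, tipped all four stoppers into it, lowered the tray back to level and let go. The job was handed in at about 24 s of the 62 s. `close_job` gives no verdict, so the result rests on my own checks.

- **Tub:** The lug started too close to the balance to pinch, so I pulled the tub clear by its near side wall. I then pinched the lug and slid the tub into place. My last check put it at x = -86 mm, y = 0 mm in the stand's frame, square within about 1°.
- **Tray:** I pinched the bail and raised it along its arc to the stop, about 1.1 rad. I lowered it at a steady rate until it pressed on its rest, then let go. The bail's top measured 128 mm before and after, so the tray is level, and the pictures show it empty.
- **Stoppers:** The last wrist picture shows two red and two black stoppers in the tub. The gripper stayed clear of them throughout.
- **Bystanders:** The tin, flask and beaker measured where they started, to within about 1 mm. The gripper was in free air at the hand-in.

**Disagreements and slips:**
- **Hidden stopper:** One black stopper was hidden from the cameras while the tray was up, so I only confirmed it in the tub after lowering. It lies near the tub's back wall, at about x = 41 mm in the tub's frame.
- **Tub fit:** The automatic outline fit of the tub in the last top view was spoiled by the gripper in the picture. The tub figures above come from the clean view taken just before tipping; later pictures show no sign that it moved.
- **Joint limit:** Early on, joint 2 read -0.412 against its limit of -0.41 while I was retracting past the corner post. I backed off straight away and no fault was reported.

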